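# Take the bedside tea stack apart

## Task

Take apart the little tea stack beside the bed: stand the steel strainer upright in the white dish, stand the blue cup upright in the middle of the blue coaster, and set the yellow canister upright and fully down between the four corner lugs of the yellow tray. The glass tumbler is standing in that tray, so first move it upright to the middle of the cork coaster, without dropping or tipping it over. Leave the silver flask where it stands, and let go of everything at the end.

Things in the scene. Friction and masses are not known exactly. Their poses are not given: they have to be found in the camera images.
- strainer_center (a point): Centre (half-way up) of the steel tea strainer: an upright straight cylindrical basket, 40 mm outer diameter, 75 mm tall, open at the top, about 0.07 kg, z up. At the start it stands on the inner floor of the blue cup (5 mm above the cup's underside), its top 28 mm above the cup's rim.
- cup_center (a point): Centre (half-way up) of the blue enamel-look plastic cup, 52 mm tall, outer diameter 57 mm at the foot and 62 mm at the rim, wall 3 mm, about 0.07 kg, z up. Its handle points along its own +y and reaches 54 mm from the axis. At the start it stands upright on the lid of the yellow canister.
- canister_center (a point): Centre (half-way up) of the closed yellow plastic canister: a square box 64 x 64 mm, 58 mm tall, flat lid, about 0.18 kg, sides along its own x and y, z up. A steel clip latch stands 4 mm out from the -x side (22 mm wide); the two sides facing its own +y and -y are bare. At the start it is the bottom of the stack and stands on the table.
- tumbler_center (a point): Centre (half-way up) of the green-tinted glass tumbler: a straight cylinder 58 mm outer diameter, 88 mm tall, wall 3 mm, open at the top, about 0.17 kg, z up. At the start it stands upright on the floor of the yellow tray.
- dish: Round white ceramic dish, fixed: 80 mm across the rim, 12 mm high; inner floor 60 mm across, 4 mm above the table. Origin: centre of its underside, on the table. Place of the strainer.
- blue_coaster: Flat round blue coaster, fixed: 100 mm diameter, 4 mm thick. Origin: centre of its underside, on the table. Place of the cup.
- cork_coaster: Flat round cork coaster, fixed: 100 mm diameter, 5 mm thick. Origin: centre of its underside, on the table. Place of the tumbler.
- tray: Square yellow plastic stacking tray, fixed: 96 x 96 mm, its floor 6 mm above the table, with four L-shaped corner lugs up to 24 mm above the table. Between the lugs the canister (sides parallel to the tray's x and y, any side in front) has 3 mm play on each side; the upper 8 mm of the lugs flare outward by about 5 mm and guide it in. The middles of the four sides are open for 42 mm. Origin: centre of its underside, on the table; x and y along its sides. Place of the canister.
- flask_center (a point): Centre (half-way up) of the silver vacuum flask with grey twist cap, 68 mm diameter, 210 mm tall, standing loose on the left; to be left alone.

How it is judged (in metres and radians):
At the end, for the whole second after the job is handed in: Strainer in the white dish (within 18 mm of its centre), cup on the blue and tumbler on the cork coaster (15 mm), canister fully down between the tray's lugs (7 mm); heights within 4 mm, all upright (0.15 rad) and at rest; flask moved under 30 mm (horizontal distance between strainer_center and dish below 0.018 m and z of strainer_center in the frame of dish between 0.0375 and 0.0455 m and angle between each of strainer_center, cup_center, tumbler_center, canister_center's own z axis and vertical below 0.15 rad and linear speed of each of strainer, cup, tumbler, canister below 0.02 m/s and horizontal distance between cup_center and blue_coaster below 0.015 m and z of cup_center in the frame of blue_coaster between 0.026 and 0.034 m and horizontal distance between tumbler_center and cork_coaster below 0.015 m and z of tumbler_center in the frame of cork_coaster between 0.045 and 0.053 m and horizontal distance between canister_center and tray below 0.007 m and z of canister_center in the frame of tray between 0.031 and 0.039 m and distance of flask_center from where it was at the start of the episode below 0.03 m); the robot touches nothing.
It fails at once if the tumbler is tipped over (angle between tumbler_center's own z axis and vertical above 0.7 rad).
It fails at once if the tumbler is dropped (moves faster than 0.7 m/s while the fingers do not hold it) (linear speed of tumbler above 0.7 m/s and contact force between tumbler and the fingers below 0.05 N).
It fails at once if the flask is moved more than 30 mm or tipped (distance of flask_center from where it was at the start of the episode above 0.03 m or angle between flask_center's own z axis and vertical above 0.3 rad).
It also fails if it takes over 125 s, if anything falls off the work surface, if the arm or the gripper's body presses on something with over 40 N, if the wrist force passes 120 N, or if a joint passes its speed limit or range.

## Robot

A 6-joint arm with a two-finger parallel gripper is mounted at the origin on the work surface. World frame = base frame: x ahead of the robot, y to its left, z up, the work surface at z = 0. Lengths are in mm, angles in rad, forces in N, time in s.
With the tool pointing down it reaches from about 300 to 775 mm from the base axis. Payload 14.6 kg.
Tool frame: the origin (TCP) lies at the very end of the fingers, on their centre line; the grasp point (between the pads) lies manip.grasp_offset behind it (manip.grasp_offset is the distance from the TCP to the grasp point, in mm); z points along the fingers, y is the direction in which the jaws open and shut (so a half turn about z gives the same grasp; the last joint's range is limited). The gripper opens to 94 mm and grips with 3 to 60 N. Pads are 16 mm wide; open, the fingers measure 119 mm over their backs; the gripper's body (75 mm by 177 mm) begins 78 mm behind the grasp point.
Start: joints at [-1.171, 0.3, 1.521, -0, 1.321, -0.067], TCP at [247.509, -491.15, 205.446] pointing down, gripper open.
Joint ranges: [-3.03, 3.03], [-0.79, 2.21], [0.23, 2.52], [-1.04, 4.18], [0, 3.07], [-2.55, 2.55]. Speed limits (rad/s): [2.22, 2.22, 2.57, 3.14, 3.14, 3.14].

## Interface

Orientations are given as [roll, pitch, yaw] about the fixed x, y, z axes, in that order (R = Rz(yaw) Ry(pitch) Rx(roll)).
In Python, from cell import manip gives the robot as it stands.
- The arm moves only by the tool send_rows, never from a script. Its argument "commands" is a list of rows, each a list of 2 entries, a list of its own where there are three numbers: the shift along the tool's x, y, z in m, then the turn about the tool's z in rad. A call has exactly 8 rows; each row is the pose to reach, as a shift and turn from the pose commanded when the call began, along the tool's axes at that moment; what a row does not reach only later rows make up. A row lasts 1/12 s, in which the tool goes at most 41.7 mm and 7.16 degrees, less where a joint would pass 70% of its speed; a pose out of reach is approached as far as the arm can. A call with a gripper value outside its range is refused whole. "hand" is the closure, from -1 (fully open) to 1 (shut), so that 0 is half open, set as the call begins (left out, the last holds). The fingers move at their own pace and stop on an object; "force" is the grip in N (left out, the last holds). Time passes only in rows, so rows that repeat a pose let the fingers close, or fill a call up. It gives the time, the measured TCP pose, the force and the opening at its end, in the units of the state.
- manip.read_state(): the state, without advancing time (a new reading comes with each control period).
- manip.camera(name): name is "side" or "top" or "wrist"; returns the picture (420x560x3 uint8, red, green, blue); there is no depth.
- manip.camera_model(name): a dict with "K" (3x3 intrinsics, pixels), "k1" (the pictures are not rectified: a ray, as slopes to the right and down, at radius r is drawn at 1 + k1 r^2 times it, then the intrinsics apply), "eye" and "attitude" of the camera in the world; the wrist camera has in their place "mount" (4x4, takes a point from camera to tool coordinates, whose origin is the TCP and whose axes are the flange's). Camera axes: x right, y down, z forward; pixel columns grow to the right and rows downward; lengths in mm; the calibration is good to about 2 mm. A picture is of the moment at which its call begins: read the wrist's pose just before it. camera_model takes no time and is no camera call.
- manip.sign_off(): hands the job in, once; it reports no verdict.
The state is a dict: "clock": time; "joints": joint angles; "qd": joint speeds; "effort": joint torques, N m; "eef_pos": TCP position; "eef_rot": TCP orientation; "wrist_force": force on the tool from outside, world axes, zero at the start; "moment": the same for the moment, N m; "finger_gap": finger opening in mm.
Only numpy, scipy, OpenCV 4.12 (cv2) and the standard library are available. Lean on these libraries where they do the work, as an engineer would, in place of code of your own. Each camera call takes 0.05 s, during which the arm holds its last target.

## Working session

There is one attempt and no reset: what is moved stays moved. The work goes in short steps, Python scripts to look and compute and a tool call to move; the robot and the scene stay as the last step left them, time stands still between calls to the robot, and variables do not carry over. Pictures are saved under pics/ and viewed, and the job is handed in when it is done.

Besides the shell and the picture viewer there is one more tool, called after ">>>" in YAML: its name, and indented under it one key for each argument. send_rows: Moves the arm, as the interface text tells. Its arguments: {"type":"object","properties":{"commands":{"type":"array","items":{"type":"array"}},"hand":{"type":"number"},"force":{"type":"number"}},"required":["commands"]}

```bash
ls; mkdir -p pics; python3 - <<'E'
from cell import manip
import cv2, numpy as np
print(manip.read_state()); print(manip.grasp_offset)
for n in ["side","top","wrist"]:
    m=manip.camera_model(n); print(n,m)
    im=manip.camera(n); cv2.imwrite(f"pics/{n}0.png",im[:,:,::-1])
E
```

```text
pics
{'clock': 0.0, 'joints': array([-1.17057522e+00,  3.00466810e-01,  1.52158635e+00, -1.04175132e-06,
        1.32071872e+00, -6.66008969e-02]), 'qd': array([-0.00201523, -0.00118923, -0.0006151 , -0.00063202,  0.0017702 ,
       -0.00034994]), 'effort': array([-4.19859134e-03, -5.31813276e+01, -3.52743816e+01,  7.06927897e-02,
        2.44660873e-02, -1.15788298e-04]), 'eef_pos': array([ 247.41894246, -490.90376448,  204.88646032]), 'eef_rot': array([-3.14041597e+00, -7.74731444e-05,  4.66822220e-01]), 'wrist_force': array([ 0.11021363, -0.21479501,  0.77093458]), 'moment': array([ 0.01523675, -0.00387303,  0.01285817]), 'finger_gap': 93.91075794325627}
18.8
side {'K': array([[528.09034754,   0.        , 288.08346808],
       [  0.        , 528.09034754, 212.61895877],
       [  0.        ,   0.        ,   1.        ]]), 'k1': 0.01594150623717366, 'eye': array([ 497.85146582, 1242.52475105,  974.41270272]), 'attitude': array([-2.21615367,  0.00352138, -3.10001795])}
top {'K': array([[440.63344503,   0.        , 275.5097537 ],
       [  0.        , 440.63344503, 212.69264858],
       [  0.        ,   0.        ,   1.        ]]), 'k1': -0.09942970885283028, 'eye': array([ 379.48130723,   44.60227418, 1082.82310504]), 'attitude': array([-2.97498371,  0.02915095, -1.57276864])}
wrist {'K': array([[368.05945543,   0.        , 283.14429757],
       [  0.        , 368.05945543, 210.86242248],
       [  0.        ,   0.        ,   1.        ]]), 'k1': 0.016517476463408044, 'mount': array([[-2.31791184e-04, -9.67032010e-01, -2.54654743e-01,
         7.45776888e+01],
       [ 9.99999936e-01, -1.54331688e-04, -3.24154523e-04,
         4.28354503e-01],
       [ 2.74166503e-04, -2.54654802e-01,  9.67031983e-01,
        -1.78898758e+02],
       [ 0.00000000e+00,  0.00000000e+00,  0.00000000e+00,
         1.00000000e+00]])}
```

View pics/side0.png

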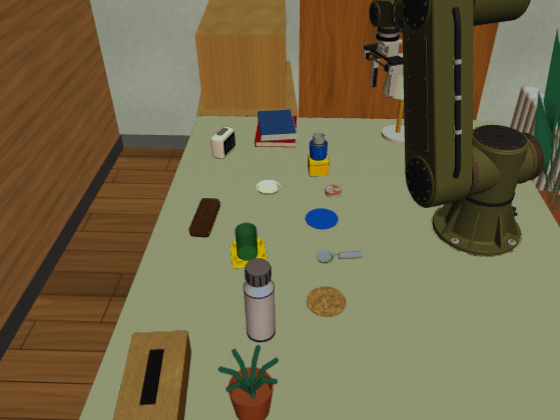

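View pics/top0.png

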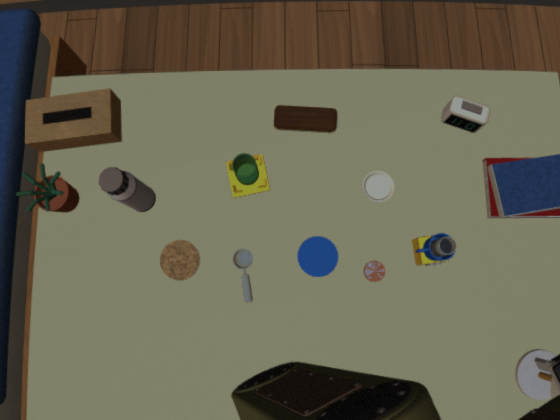

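View pics/wrist0.png

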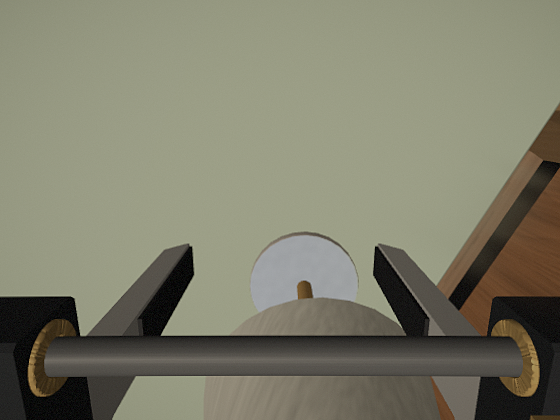

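The stack is at about (433,248) in the top view. The dish is at (378,186), the blue coaster at (318,256), the cork coaster at (180,260), and the tray with the tumbler at (248,175). The flask is at about (130,190). Next I'll write the calibration helpers and zoom in.

```bash
cat > h.py <<'E'
from cell import manip
import cv2, numpy as np
from scipy.spatial.transform import Rotation as Ro
def cam(name,st=None):
    m=manip.camera_model(name)
    if 'eye' in m: return m['K'],m['k1'],Ro.from_euler('xyz',m['attitude']).as_matrix(),m['eye']
    T=m['mount']; Rt=Ro.from_euler('xyz',st['eef_rot']).as_matrix()
    return m['K'],m['k1'],Rt@T[:3,:3],Rt@T[:3,3]+st['eef_pos']
def proj(c,P):
    K,k1,R,e=c; q=(np.atleast_2d(P)-e)@R; s=q[:,:2]/q[:,2:]
    s=s*(1+k1*(s**2).sum(1,keepdims=True)); return s@K[:2,:2].T+K[:2,2]
def unproj(c,uv,z):
    K,k1,R,e=c; uv=np.atleast_2d(np.asarray(uv,float))
    d=(uv-K[:2,2])@np.linalg.inv(K[:2,:2]).T; s=d.copy()
    for _ in range(20): s=d/(1+k1*(s**2).sum(1,keepdims=True))
    r=np.c_[s,np.ones(len(s))]@R.T; t=(z-e[2])/r[:,2]; return e+r*t[:,None]
def snap(name,fn=None):
    st=manip.read_state(); im=manip.camera(name)[:,:,::-1].copy()
    if fn: cv2.imwrite('pics/'+fn,im)
    return im,cam(name,st),st
def crop(im,x0,y0,x1,y1,s,fn):
    cv2.imwrite('pics/'+fn,cv2.resize(im[y0:y1,x0:x1],None,fx=s,fy=s,interpolation=cv2.INTER_CUBIC))
E
python3 - <<'E'
from h import *
t=cv2.imread('pics/top0.png'); s=cv2.imread('pics/side0.png')
c=cam('top'); cs=cam('side')
for n,uv,z in [('dish',(378,186),12),('blue',(318,256),4),('cork',(180,260),5),('tray',(248.5,176),6)]:
    print(n,unproj(c,uv,z)[0].round(1))
for n,uv,z in [('dish',(268,187),12),('blue',(322,219),4),('cork',(327,301),5)]:
    print(n,unproj(cs,uv,z)[0].round(1))
a=cv2.resize(t[130:290,150:290],(560,640),interpolation=2)
crop(t,360,160,470,280,5,'c1.png'); crop(t,150,130,290,285,4,'c2.png'); crop(s,250,110,360,210,5,'c3.png'); crop(s,210,210,360,330,4,'c4.png')
E
```

```text
dish [ 625.3 -179.8   12. ]
blue [453.1 -27.9   4. ]
cork [444.1 311.7   5. ]
tray [655.  143.6   6. ]
dish [ 625.1 -170.    12. ]
blue [451.6 -17.    4. ]
cork [442.5 318.9   5. ]
```

View pics/c1.png

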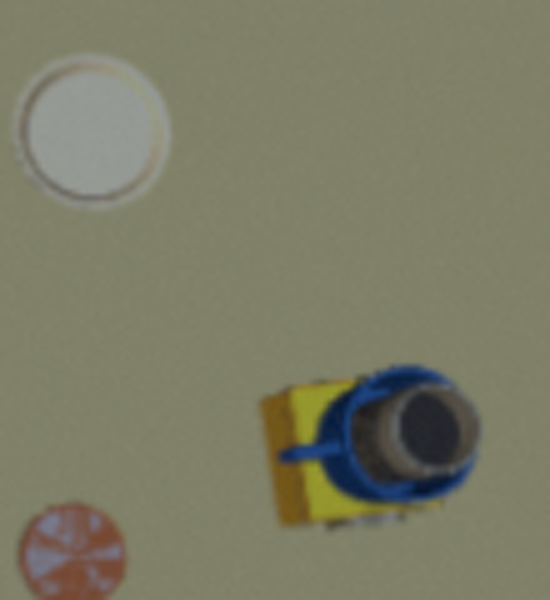

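View pics/c2.png

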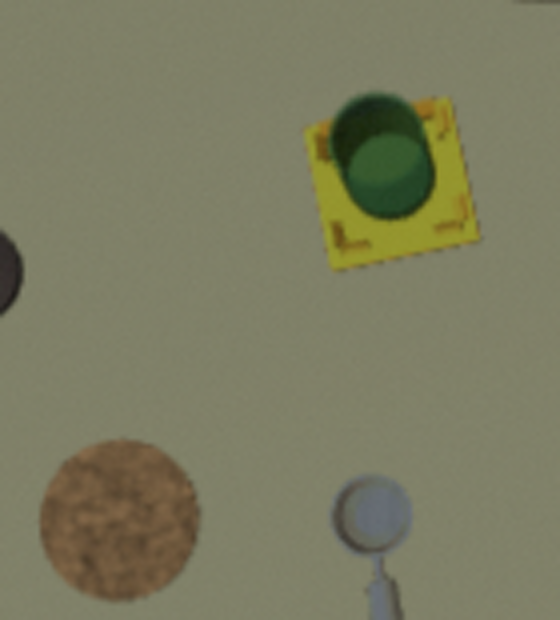

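View pics/c3.png

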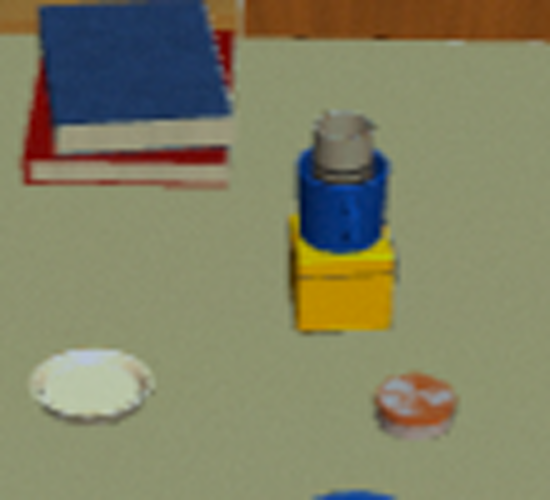

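View pics/c4.png

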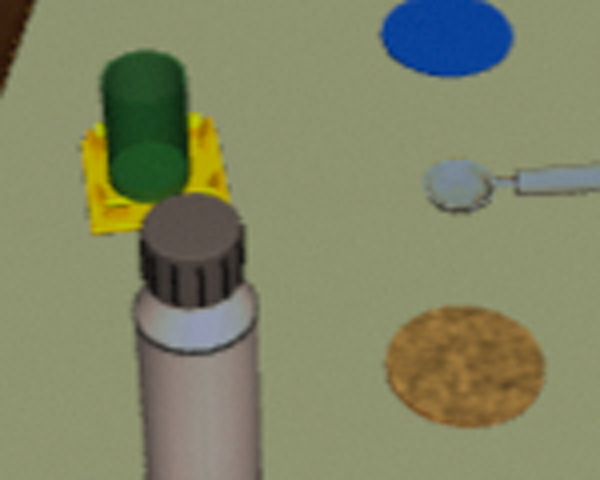

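```bash
python3 - <<'E'
from h import *
c=cam('top'); cs=cam('side')
print(unproj(c,[(420.4,265),(418.4,237.6)],58).round(1))
print(unproj(c,[(416,264.5),(412.5,239.5)],0).round(1))
print(unproj(cs,[(309.4,175.6),(328.2,175.4)],0).round(1))
print('strainer top', unproj(c,[(445.5,246)],138).round(1),unproj(cs,[(318.8,134.5)],138).round(1))
print('tumbler top', unproj(c,[(244.5,165)],94).round(1),unproj(cs,[(246,227)],94).round(1))
print('flask', unproj(c,[(114,180)],210).round(1),unproj(cs,[(258,268)],210).round(1))
print('base',proj(cs,[[0,0,0],[100,0,0]]).round(1))
E
```

```text
[[ 426.6 -261.8   58. ]
 [ 490.5 -260.3   58. ]]
[[ 430.6 -268.3    0. ]
 [ 492.2 -262.6    0. ]]
[[ 491.7 -261.     0. ]
 [ 428.2 -264.5    0. ]]
strainer top [[ 463.1 -294.9  138. ]] [[ 464.1 -295.9  138. ]]
tumbler top [[659.  145.1  94. ]] [[659.4 142.4  94. ]]
flask [[597.9 407.  210. ]] [[598.2 424.9 210. ]]
base [[475.5 227.1]
 [441.1 226.3]]
```

```bash
cat >> h.py <<'E'
def go(x,y,z,yaw,st=None):
    st=st or manip.read_state(); R=Ro.from_euler('xyz',st['eef_rot']).as_matrix()
    d=R.T@(np.array([x,y,z])-st['eef_pos'])/1000
    t=-(yaw-st['eef_rot'][2]); t=(t+np.pi)%(2*np.pi)-np.pi
    j6=np.arctan2(y,x)+np.pi/2-yaw
    print('shift',d.round(4),'turn',round(t,4),'rows',round(max(np.linalg.norm(d)/.0417,abs(t)/.125),1),'j6',round(j6,2),'t',st['clock'])
def s():
    st=manip.read_state(); print(st['clock'],st['eef_pos'].round(1),st['eef_rot'].round(4),'gap',round(st['finger_gap'],1),'F',st['wrist_force'].round(1),'j',st['joints'].round(2))
E
python3 -c "
from h import *
go(463,-345,230,1.571)"
```

```text
shift [ 0.2582 -0.0334 -0.0249] turn -1.1041 rows 8.8 j6 -0.64 t 0.15
```

>>> send_rows:
  commands:
    - [[0.03,-0.004,-0.01],-0.12]
    - [[0.07,-0.009,-0.02],-0.24]
    - [[0.11,-0.014,-0.025],-0.36]
    - [[0.15,-0.02,-0.025],-0.48]
    - [[0.19,-0.025,-0.025],-0.6]
    - [[0.23,-0.03,-0.025],-0.72]
    - [[0.25,-0.033,-0.025],-0.84]
    - [[0.258,-0.033,-0.025],-0.96]
  hand: -1

```text
clock: 0.82
eef_pos: [465.3, -343.1, 230.0]
eef_rot: [-3.141, -0.001, 1.436]
wrist_force: [-0.8, -0.3, 0.5]
finger_gap: 94.3
```

```bash
python3 -c "
from h import *
s(); snap('wrist','w1.png'); s()"
```

```text
0.8167 [ 465.3 -343.1  230. ] [-3.1412e+00 -7.0000e-04  1.4359e+00] gap 94.3 F [-0.8 -0.3  0.5] j [-0.7   0.35  1.4   0.    1.39 -0.56]
0.8667 [ 465.2 -343.5  230. ] [-3.1412e+00 -7.0000e-04  1.4446e+00] gap 93.8 F [ 0.2 -0.3 -0.3] j [-0.7   0.35  1.4   0.    1.39 -0.57]
```

View pics/w1.png

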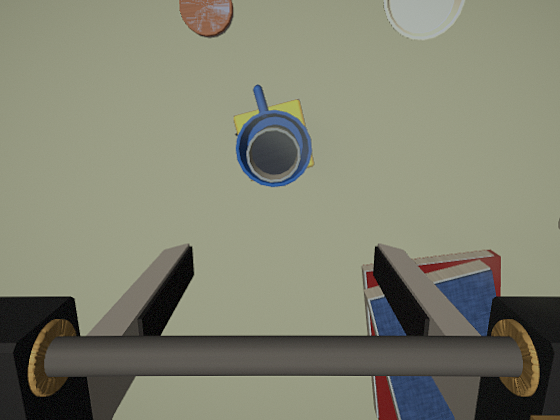

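The wrist view shows the stack: strainer rim at about (274,153), cup handle up to (258,88), yellow lid corners at (234,115) and (300,99). I'll take a settled picture and fit it.

```bash
python3 - <<'E'
from h import *
im,c,st=snap('wrist','w2.png'); s()
np.save('w2st.npy',np.r_[st['eef_pos'],st['eef_rot']])
crop(im,215,70,335,200,5,'w2c.png')
E
```

```text
0.9167 [ 464.  -344.6  230. ] [-3.1409e+00 -4.0000e-04  1.4313e+00] gap 93.8 F [ 0.3 -0.2  0.3] j [-0.7   0.35  1.4   0.    1.39 -0.56]
```

View pics/w2c.png

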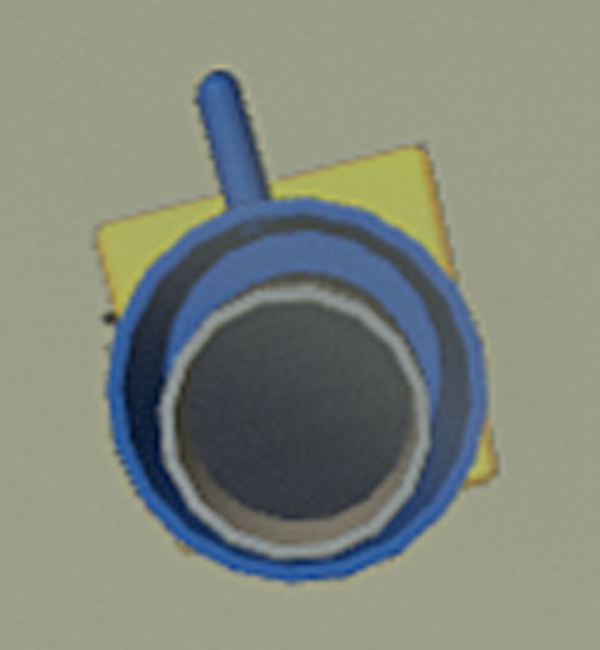

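```bash
python3 - <<'E'
from h import *
v=np.load('w2st.npy'); c=cam('wrist',dict(eef_pos=v[:3],eef_rot=v[3:]))
f=lambda *p:[(a/5+215-.4,b/5+70-.4) for a,b in p]
print('str',unproj(c,f((295,420),(160,420),(430,420)),138).round(1))
print('cup',unproj(c,f((297,390),(110,390),(485,390)),110).round(1))
h=unproj(c,f((218,75)),95); print('handle',h.round(1))
L=unproj(c,f((98,227),(425,147),(497,475)),58); print(L.round(1)); 
d=np.diff(L,axis=0); print(np.linalg.norm(d,axis=1),np.degrees(np.arctan2(d[:,1],d[:,0])), (L[0]+L[2])/2)
cc=unproj(c,f((297,390)),110)[0]; dd=h[0]-cc; print(np.degrees(np.arctan2(dd[1],dd[0])))
E
```

```text
str [[ 464.9 -297.2  138. ]
 [ 445.3 -294.7  138. ]
 [ 484.5 -299.6  138. ]]
cup [[ 464.7 -295.2  110. ]
 [ 434.9 -291.4  110. ]
 [ 494.7 -299.   110. ]]
handle [[ 458.2 -245.    95. ]]
[[ 430.4 -265.5   58. ]
 [ 491.8 -259.1   58. ]
 [ 498.6 -320.2   58. ]]
[61.73509979 61.51109461] [  5.95977588 -83.67896618] [ 464.48433676 -292.83876173   58.        ]
97.4229103422711
```

```bash
python3 -c "
from h import *
s();go(465,-297,114,1.70)"
```

```text
0.9167 [ 464.  -344.6  230. ] [-3.1409e+00 -4.0000e-04  1.4313e+00] gap 93.8 F [ 0.3 -0.2  0.3] j [-0.7   0.35  1.4   0.    1.39 -0.56]
shift [ 0.0472 -0.0055  0.116 ] turn -0.2687 rows 3.0 j6 -0.7 t 0.9167
```

>>> send_rows:
  commands:
    - [[0.02,-0.003,0.0],-0.1]
    - [[0.04,-0.005,0.005],-0.2]
    - [[0.047,-0.0055,0.02],-0.269]
    - [[0.047,-0.0055,0.05],-0.269]
    - [[0.047,-0.0055,0.08],-0.269]
    - [[0.047,-0.0055,0.105],-0.269]
    - [[0.047,-0.0055,0.116],-0.269]
    - [[0.047,-0.0055,0.116],-0.269]

```text
clock: 1.58
eef_pos: [462.9, -298.2, 112.3]
eef_rot: [-3.139, -0.003, 1.692]
wrist_force: [-0.1, -0.1, -0.4]
finger_gap: 94.0
```

```bash
python3 -c "
from h import *
s(); snap('wrist','w3.png'); s()"
```

```text
1.5833 [ 462.9 -298.2  112.3] [-3.1386e+00 -2.7000e-03  1.6920e+00] gap 94.0 F [-0.1 -0.1 -0.4] j [-0.64  0.4   1.62 -0.    1.13 -0.76]
1.6333 [ 463.8 -298.7  114.3] [-3.1406e+00 -8.0000e-04  1.6927e+00] gap 93.8 F [-0.5 -0.   1. ] j [-0.64  0.4   1.62 -0.    1.13 -0.76]
```

View pics/w3.png

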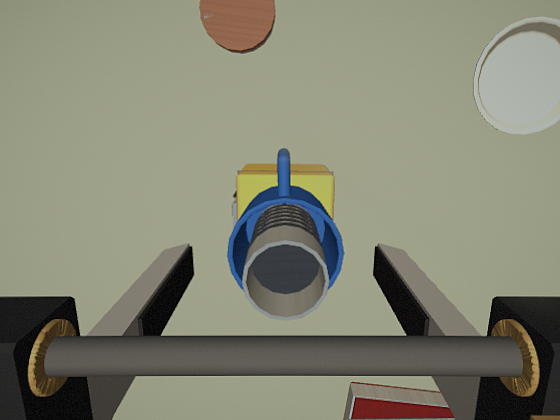

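Strainer's rim centre is at (286,280), centred between the fingers. Closing.

>>> send_rows:
  commands:
    - [[0,0,0],0]
    - [[0,0,0],0]
    - [[0,0,0],0]
    - [[0,0,0],0]
    - [[0,0,0],0]
    - [[0,0,0],0]
    - [[0,0,0],0]
    - [[0,0,0],0]
  hand: 1
  force: 10

```text
clock: 2.3
eef_pos: [464.4, -298.3, 114.5]
eef_rot: [-3.142, -0.0, 1.696]
wrist_force: [0.1, -0.0, -0.1]
finger_gap: 44.1
```

>>> send_rows:
  commands:
    - [[0,0,0],0]
    - [[0,0,0],0]
    - [[0,0,0],0]
    - [[0,0,-0.008],0]
    - [[0,0,-0.025],0]
    - [[0,0,-0.045],0]
    - [[0,0,-0.065],0]
    - [[0,0,-0.08],0]

```text
clock: 2.97
eef_pos: [464.5, -298.4, 196.7]
eef_rot: [3.141, 0.001, 1.696]
wrist_force: [0.2, -1.2, -1.1]
finger_gap: 39.0
```

```bash
python3 -c "
from h import *
s(); snap('wrist','w4.png'); s(); go(625,-297+30,194,1.695)"
```

```text
2.9667 [ 464.5 -298.4  196.7] [3.1405e+00 1.0000e-03 1.6958e+00] gap 39.0 F [ 0.2 -1.2 -1.1] j [-0.64  0.31  1.53 -0.    1.3  -0.76]
3.0167 [ 465.3 -298.9  199.3] [3.1378 0.0036 1.6959] gap 38.9 F [ 0.7 -0.4  2.8] j [-0.64  0.31  1.52  0.    1.3  -0.76]
shift [0.0118 0.1624 0.0059] turn 0.0009 rows 3.9 j6 -0.53 t 3.0167
```

View pics/w4.png

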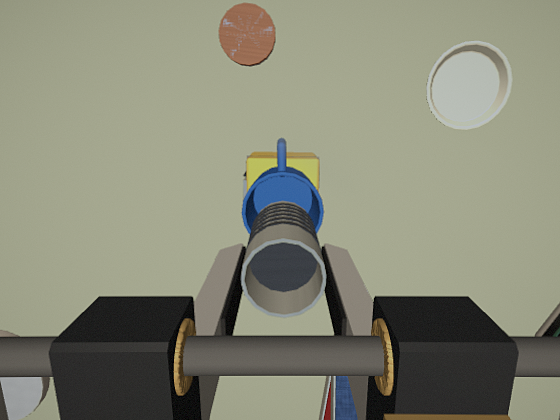

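Strainer lifted; the cup stayed on the stack. The dish rim spans cols 427–511 and rows 41–129, centre (469,85).

```bash
python3 - <<'E'
from h import *
st=manip.read_state(); st['eef_pos']=np.array([464.5,-298.4,196.7]);st['eef_rot']=np.array([3.1405,.001,1.696])
c=cam('wrist',st); print(unproj(c,[(469.3,85),(427,85),(511,85),(469,41),(469,129)],12).round(1))
E
```

```text
[[ 625.2 -178.3   12. ]
 [ 586.3 -183.    12. ]
 [ 663.4 -173.7   12. ]
 [ 615.2 -141.6   12. ]
 [ 635.2 -217.3   12. ]]
```

```bash
python3 -c "
from h import *
s(); go(625,-179,56,1.695)"
```

```text
3.0167 [ 465.3 -298.9  199.3] [3.1378 0.0036 1.6959] gap 38.9 F [ 0.7 -0.4  2.8] j [-0.64  0.31  1.52  0.    1.3  -0.76]
shift [0.0996 0.1729 0.1436] turn 0.0009 rows 5.9 j6 -0.4 t 3.0167
```

>>> send_rows:
  commands:
    - [[0.015,0.025,0],0]
    - [[0.03,0.053,0],0]
    - [[0.048,0.083,0],0]
    - [[0.066,0.113,0],0]
    - [[0.082,0.143,0],0]
    - [[0.094,0.163,0.01],0]
    - [[0.099,0.173,0.03],0]
    - [[0.099,0.173,0.06],0]

```text
clock: 3.68
eef_pos: [626.1, -176.8, 135.3]
eef_rot: [3.138, 0.001, 1.698]
wrist_force: [-0.8, -0.8, -0.2]
finger_gap: 38.9
```

```bash
python3 -c "
from h import *
s(); snap('wrist','w5.png'); s(); go(625,-179,56,1.695)"
```

```text
3.6833 [ 626.1 -176.8  135.3] [3.1380e+00 1.5000e-03 1.6982e+00] gap 38.9 F [-0.8 -0.8 -0.2] j [-0.33  0.58  1.29  0.    1.27 -0.46]
3.7333 [ 622.5 -176.7  127.1] [-3.1354e+00 -3.1000e-03  1.6975e+00] gap 39.3 F [-1.8  0.4 -8.1] j [-0.33  0.59  1.3   0.    1.26 -0.46]
shift [-0.0028  0.0027  0.0711] turn 0.0025 rows 1.7 j6 -0.4 t 3.7333
```

View pics/w5.png

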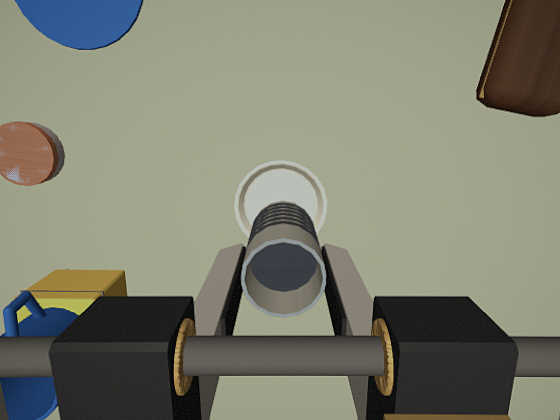

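```bash
python3 - <<'E'
from h import *
st=dict(eef_pos=np.array([626,-177,135]),eef_rot=np.array([3.14,.0,1.697]))
c=cam('wrist',st); print(unproj(c,[(281,204)],12).round(1), proj(c,[[625,-179,12]]))
s()
E
```

```text
[[ 625.1 -176.8   12. ]] [[280.51138988 206.44001194]]
3.7333 [ 622.5 -176.7  127.1] [-3.1354e+00 -3.1000e-03  1.6975e+00] gap 39.3 F [-1.8  0.4 -8.1] j [-0.33  0.59  1.3   0.    1.26 -0.46]
```

>>> send_rows:
  commands:
    - [[0,0,0.015],0]
    - [[0,0,0.032],0]
    - [[0,0,0.048],0]
    - [[0,0,0.06],0]
    - [[0,0,0.068],0]
    - [[0,0,0.074],0]
    - [[0,0,0.077],0]
    - [[0,0,0.078],0]

```text
clock: 4.4
eef_pos: [623.7, -178.6, 56.5]
eef_rot: [3.142, 0.0, 1.696]
wrist_force: [-0.1, -0.8, -0.4]
finger_gap: 38.9
```

```bash
python3 -c "
from h import *
s(); snap('wrist','w6.png'); s()"
```

```text
4.4 [ 623.7 -178.6   56.5] [3.1416 0.     1.6957] gap 38.9 F [-0.1 -0.8 -0.4] j [-0.34  0.66  1.35 -0.    1.13 -0.46]
4.45 [ 623.8 -178.5   56.7] [3.1413e+00 1.0000e-04 1.6957e+00] gap 39.0 F [ 0.3  0.5 -0.3] j [-0.34  0.66  1.35  0.    1.13 -0.46]
```

View pics/w6.png

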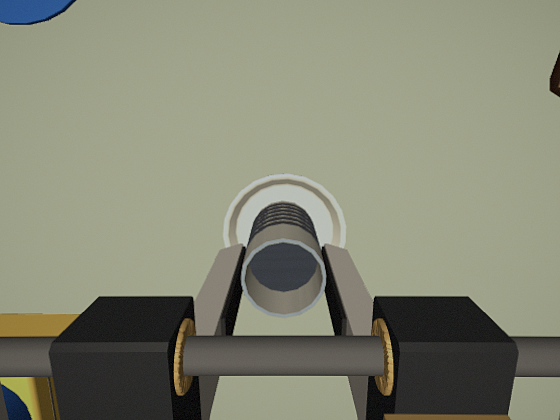

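>>> send_rows:
  commands:
    - [[0,0,0.001],0]
    - [[0,0,0.001],0]
    - [[0,0,0.001],0]
    - [[0,0,0.001],0]
    - [[0,0,0.001],0]
    - [[0,0,-0.01],0]
    - [[0,0,-0.035],0]
    - [[0,0,-0.07],0]
  hand: -1

```text
clock: 5.12
eef_pos: [622.5, -178.1, 125.6]
eef_rot: [-3.138, -0.002, 1.696]
wrist_force: [-0.3, -0.2, 0.6]
finger_gap: 88.8
```

```bash
python3 -c "
from h import *
s(); im,c,st=snap('wrist','w7.png'); s(); go(465,-296,200,1.70); go(465,-296,68,1.70)"
```

```text
5.1167 [ 622.5 -178.1  125.6] [-3.1377e+00 -1.9000e-03  1.6958e+00] gap 88.8 F [-0.3 -0.2  0.6] j [-0.34  0.59  1.3  -0.    1.26 -0.46]
5.1667 [ 625.6 -179.1  135.3] [3.1345 0.0034 1.6959] gap 92.3 F [ 0.5 -0.3  7.1] j [-0.34  0.58  1.29  0.    1.26 -0.46]
shift [-0.0962 -0.1735 -0.0655] turn -0.0041 rows 5.0 j6 -0.7 t 5.1667
shift [-0.0957 -0.1744  0.0664] turn -0.0041 rows 5.0 j6 -0.7 t 5.1667
```

View pics/w7.png

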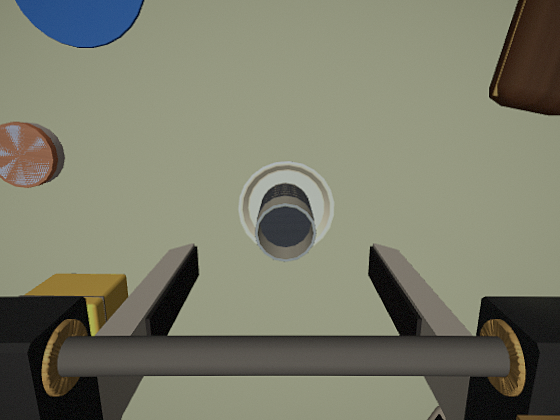

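Strainer stands upright in the dish: top at (286,235), dish at (286,205). Now back over the cup.

>>> send_rows:
  commands:
    - [[-0.01,-0.018,-0.03],0]
    - [[-0.028,-0.048,-0.04],0]
    - [[-0.045,-0.08,-0.04],0]
    - [[-0.062,-0.112,-0.04],0]
    - [[-0.08,-0.142,-0.04],0]
    - [[-0.092,-0.164,-0.04],0]
    - [[-0.0966,-0.1722,-0.04],0]
    - [[-0.0966,-0.1722,-0.04],0]

```text
clock: 5.83
eef_pos: [464.0, -296.9, 167.4]
eef_rot: [3.141, 0.001, 1.693]
wrist_force: [0.2, -0.4, -0.3]
finger_gap: 93.9
```

```bash
python3 -c "
from h import *
s(); im,c,st=snap('wrist','w8.png'); s(); crop(im,200,120,370,320,3,'w8c.png')"
```

```text
5.8333 [ 464.  -296.9  167.4] [3.1407e+00 9.0000e-04 1.6935e+00] gap 93.9 F [ 0.2 -0.4 -0.3] j [-0.64  0.33  1.57 -0.    1.24 -0.76]
5.8833 [ 465.  -296.1  167.2] [3.1407e+00 6.0000e-04 1.6945e+00] gap 94.6 F [0.3 0.6 0.1] j [-0.63  0.34  1.57  0.    1.24 -0.76]
```

View pics/w8c.png

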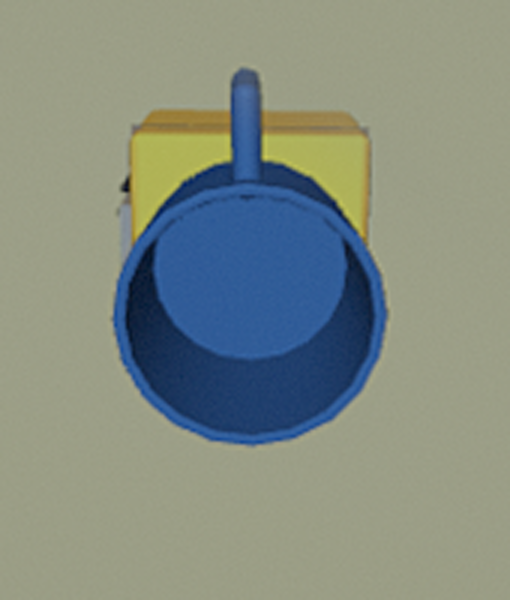

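```bash
python3 - <<'E'
from h import *
st=dict(eef_pos=np.array([464.5,-296.7,167]),eef_rot=np.array([3.1415,.0,1.6945]))
c=cam('wrist',st)
g=lambda a,b:(a/3+200-.33,b/3+120-.33)
print(unproj(c,[g(249.5,313),g(114,313),g(385,313)],110).round(1)); L=unproj(c,[g(133,136),g(369,135)],58);print(L)
print(np.degrees(np.arctan2(*(L[1]-L[0])[1::-1])),L.mean(0)+32*np.array([np.sin(.12),-np.cos(.12),0]))
E
```

```text
[[ 464.8 -294.1  110. ]
 [ 434.8 -297.8  110. ]
 [ 494.8 -290.4  110. ]]
[[ 430.56866039 -265.56825117   58.        ]
 [ 491.63885788 -257.7230171    58.        ]]
7.3202704499667774 [ 464.93454977 -293.41551049   58.        ]
```

>>> send_rows:
  commands:
    - [[0.001,0,0.015],0]
    - [[0.002,0,0.04],0]
    - [[0.002,0,0.065],0]
    - [[0.002,0,0.085],0]
    - [[0.002,0,0.096],0]
    - [[0.002,0,0.1],0]
    - [[0.002,0,0.1],0]
    - [[0.002,0,0.1],0]

```text
clock: 6.55
eef_pos: [465.4, -293.8, 67.4]
eef_rot: [3.141, 0.001, 1.696]
wrist_force: [0.1, -0.7, 0.9]
finger_gap: 93.9
```

>>> send_rows:
  commands:
    - [[0,0,0],0]
    - [[0,0,0],0]
    - [[0,0,0],0]
    - [[0,0,0],0]
    - [[0,0,0],0]
    - [[0,0,0],0]
    - [[0,0,0],0]
    - [[0,0,0],0]
  hand: 1
  force: 10

```text
clock: 7.22
eef_pos: [464.6, -293.9, 66.6]
eef_rot: [3.141, 0.0, 1.696]
wrist_force: [-1.2, 0.1, 1.1]
finger_gap: 60.0
```

```bash
python3 -c "
from h import *
s(); im,c,st=snap('wrist','w9.png'); s()"
```

```text
7.2167 [ 464.6 -293.9   66.6] [3.1415e+00 2.0000e-04 1.6957e+00] gap 60.0 F [-1.2  0.1  1.1] j [-0.63  0.45  1.66 -0.    1.03 -0.76]
7.2667 [ 464.6 -293.9   66.6] [3.1414e+00 2.0000e-04 1.6958e+00] gap 60.0 F [-1.3  0.4  3. ] j [-0.63  0.45  1.66 -0.    1.03 -0.76]
```

View pics/w9.png

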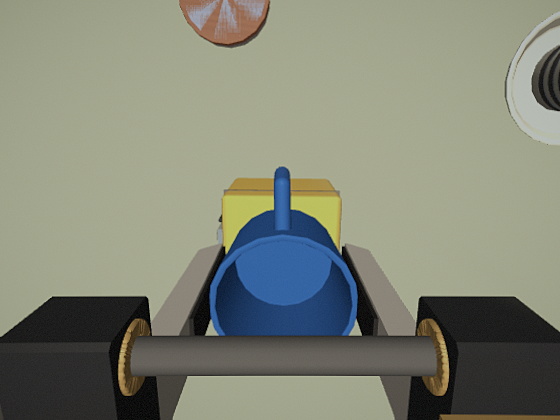

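Cup gripped at gap 60 mm. Lifting and carrying.

>>> send_rows:
  commands:
    - [[0,0,-0.006],0]
    - [[0,0,-0.02],0]
    - [[0,0,-0.04],0]
    - [[0.008,0,-0.055],0]
    - [[0.025,0,-0.06],0]
    - [[0.05,0,-0.06],0]
    - [[0.078,0,-0.06],0]
    - [[0.1,0,-0.06],0]

```text
clock: 7.93
eef_pos: [451.6, -193.1, 126.7]
eef_rot: [-3.142, -0.0, 1.696]
wrist_force: [1.1, -0.3, -0.3]
finger_gap: 60.0
```

>>> send_rows:
  commands:
    - [[0.015,0,0],0]
    - [[0.035,0,0],0]
    - [[0.055,0,0],0]
    - [[0.07,0,0],0]
    - [[0.078,0,0],0]
    - [[0.08,0,0],0]
    - [[0.08,0,0],0]
    - [[0.08,0,0],0]

```text
clock: 8.6
eef_pos: [442.3, -115.8, 126.6]
eef_rot: [3.141, 0.0, 1.696]
wrist_force: [-0.2, 0.3, -1.9]
finger_gap: 60.0
```

```bash
python3 -c "
from h import *
s(); im,c,st=snap('wrist','w10.png'); s()
hsv=cv2.cvtColor(im,cv2.COLOR_BGR2HSV)"
```

```text
8.6 [ 442.3 -115.8  126.6] [3.1415e+00 2.0000e-04 1.6956e+00] gap 60.0 F [-0.2  0.3 -1.9] j [-0.34  0.18  1.86 -0.    1.1  -0.46]
8.65 [ 442.3 -115.9  126.5] [3.1415e+00 1.0000e-04 1.6952e+00] gap 60.0 F [ 0.4  0.1 -1. ] j [-0.34  0.18  1.86 -0.    1.09 -0.46]
```

View pics/w10.png

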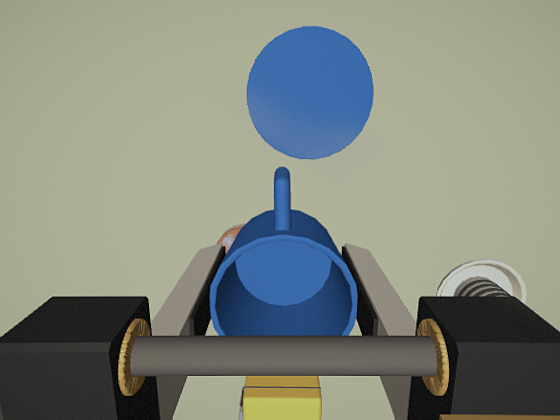

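Blue coaster in view, centre at about (310,93), spanning cols 247–374 and rows 26–159. The cup is held level.

```bash
python3 - <<'E'
from h import *
st=manip.read_state(); c=cam('wrist',st)
im=cv2.imread('pics/w10.png'); m=((im[:,:,0]>im[:,:,2].astype(int)+60)).astype(np.uint8); m[162:]=0
cs,_=cv2.findContours(m,0,1); k=max(cs,key=cv2.contourArea)[:,0,:].astype(float)
P=unproj(c,k,4)[:,:2]; A=np.c_[2*P,np.ones(len(P))]; q=np.linalg.lstsq(A,(P**2).sum(1),rcond=None)[0]
print(q[:2],np.sqrt(q[2]+q[:2]@q[:2]))
go(q[0],q[1],st['eef_pos'][2],1.695)
E
```

```text
[452.66056299 -26.1296368 ] 48.91828459300095
shift [ 0.0878  0.0214 -0.    ] turn 0.0002 rows 2.2 j6 -0.18 t 8.65
```

>>> send_rows:
  commands:
    - [[0.015,0.004,0],0]
    - [[0.035,0.009,0.0],0]
    - [[0.06,0.015,0.01],0]
    - [[0.08,0.02,0.025],0]
    - [[0.0875,0.0214,0.045],0]
    - [[0.0875,0.0214,0.065],0]
    - [[0.0875,0.0214,0.082],0]
    - [[0.0875,0.0214,0.095],0]

```text
clock: 9.32
eef_pos: [452.2, -26.1, 30.0]
eef_rot: [-3.14, -0.0, 1.696]
wrist_force: [0.6, -0.8, -1.5]
finger_gap: 60.3
```

>>> send_rows:
  commands:
    - [[0,0,0.008],0]
    - [[0,0,0.013],0]
    - [[0,0,0.016],0]
    - [[0,0,0.018],0]
    - [[0,0,0.0185],0]
    - [[0,0,0.0185],0]
    - [[0,0,0.0185],0]
    - [[0,0,0.0185],0]

```text
clock: 9.98
eef_pos: [452.7, -25.8, 13.3]
eef_rot: [3.141, 0.0, 1.696]
wrist_force: [0.6, -0.4, -0.1]
finger_gap: 59.9
```

```bash
python3 -c "
from h import *
s(); im,c,st=snap('wrist','w11.png'); s()"
```

```text
9.9833 [452.7 -25.8  13.3] [3.1409e+00 2.0000e-04 1.6958e+00] gap 59.9 F [ 0.6 -0.4 -0.1] j [-0.14  0.36  1.95 -0.    0.82 -0.26]
10.0333 [452.7 -25.7  13.3] [3.1410e+00 1.0000e-04 1.6958e+00] gap 60.2 F [ 0.6 -0.5 -0.9] j [-0.14  0.36  1.95  0.    0.82 -0.26]
```

View pics/w11.png

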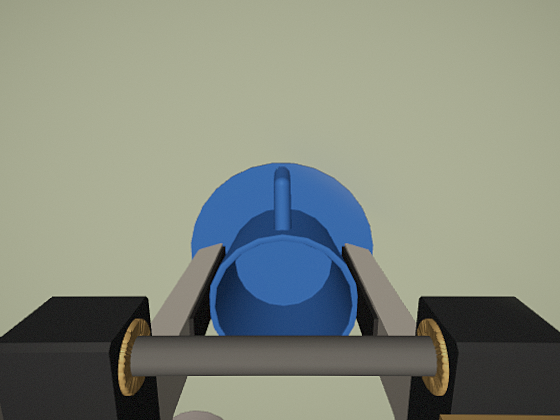

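>>> send_rows:
  commands:
    - [[0,0,0.0005],0]
    - [[0,0,0.0005],0]
    - [[0,0,0.0005],0]
    - [[0,0,0.0005],0]
    - [[0,0,0.0],0]
    - [[0,0,-0.01],0]
    - [[0,0,-0.035],0]
    - [[0,0,-0.07],0]
  hand: -1

```text
clock: 10.7
eef_pos: [451.1, -25.6, 82.7]
eef_rot: [-3.138, -0.001, 1.696]
wrist_force: [0.3, -0.2, -0.3]
finger_gap: 94.1
```

```bash
python3 -c "
from h import *
s(); im,c,st=snap('wrist','w12.png'); s(); snap('top','t1.png')"
```

```text
10.7 [451.1 -25.6  82.7] [-3.1376e+00 -1.1000e-03  1.6957e+00] gap 94.1 F [ 0.3 -0.2 -0.3] j [-0.14  0.24  1.91  0.    0.99 -0.26]
10.75 [454.6 -26.   90.1] [3.1357e+00 1.5000e-03 1.6959e+00] gap 94.1 F [ 2.7 -0.3  7.3] j [-0.14  0.23  1.91  0.    1.   -0.26]
```

View pics/w12.png

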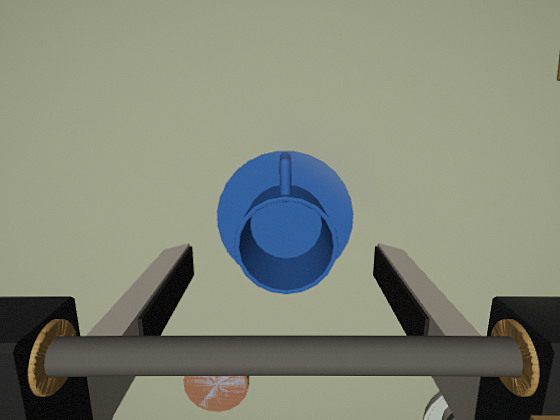

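Cup is in the middle of the coaster. On to look at the tumbler and tray.

>>> send_rows:
  commands:
    - [[0.005,0.015,-0.03],0]
    - [[0.02,0.045,-0.055],0]
    - [[0.035,0.075,-0.08],0]
    - [[0.05,0.108,-0.1],0]
    - [[0.065,0.14,-0.12],0]
    - [[0.08,0.175,-0.13],0]
    - [[0.093,0.205,-0.13],0]
    - [[0.099,0.22,-0.13],0]

```text
clock: 11.47
eef_pos: [660.4, 102.0, 213.0]
eef_rot: [3.141, -0.0, 1.697]
wrist_force: [-0.2, -0.3, -0.4]
finger_gap: 94.3
```

```bash
python3 -c "
from h import *
s(); manip.camera('top'); manip.camera('top'); s(); im,c,st=snap('wrist','w13.png'); s(); np.save('w13st.npy',np.r_[st['eef_pos'],st['eef_rot']])"
```

```text
11.4667 [660.4 102.  213. ] [ 3.1408e+00 -2.0000e-04  1.6971e+00] gap 94.3 F [-0.2 -0.3 -0.4] j [ 0.1   0.57  1.13  0.    1.45 -0.03]
11.5667 [659.4 101.2 211.7] [-3.1403e+00 -2.0000e-04  1.6972e+00] gap 93.8 F [-0.1  0.7 -0.4] j [ 0.1   0.57  1.13  0.    1.45 -0.03]
11.6167 [658.5 100.4 211.9] [-3.1401  0.      1.6966] gap 94.1 F [-0.7 -0.  -0.1] j [ 0.1   0.56  1.13 -0.    1.45 -0.03]
```

View pics/w13.png

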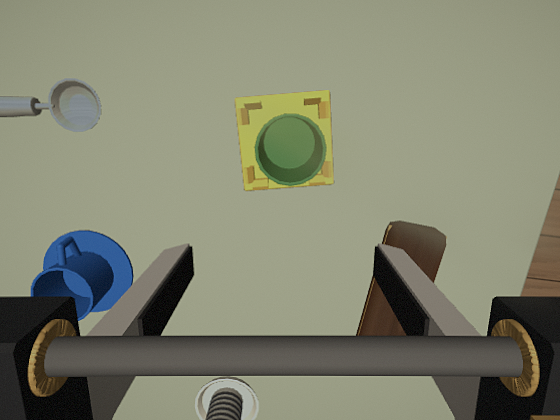

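```bash
python3 -c "
from h import *
im=cv2.imread('pics/w13.png'); crop(im,225,80,345,200,5,'w13c.png')"
```

View pics/w13c.png

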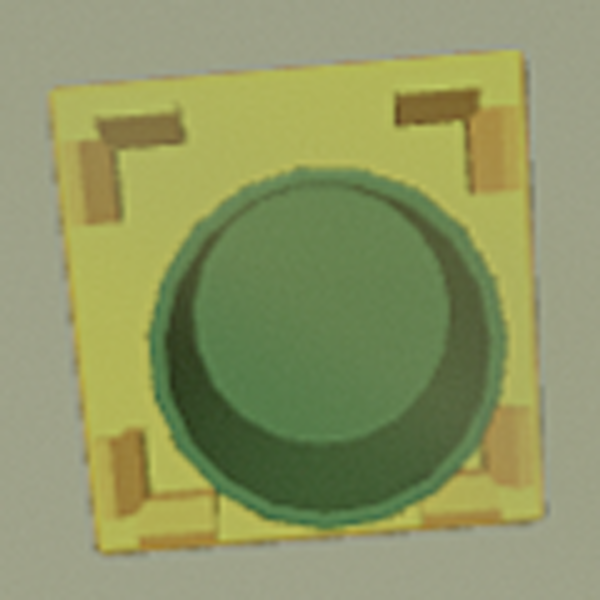

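```bash
python3 - <<'E'
from h import *
v=np.load('w13st.npy'); c=cam('wrist',dict(eef_pos=np.array([658.8,100.8,211.8]),eef_rot=np.array([3.1414,0,1.697])))
f=lambda p:[(a/5+225-.4,b/5+80-.4) for a,b in p]
print(unproj(c,f([(328,346),(150,346),(507,346)]),94).round(1))
L=unproj(c,f([(50,92),(524,52),(547,520),(100,552)]),6);print(L.round(1),L.mean(0))
d=np.roll(L,-1,0)-L; print(np.linalg.norm(d,axis=1),np.degrees(np.arctan2(d[:,1],d[:,0])))
ct=cam('top'); g=[(a/4+150-.375,b/4+130-.375) for a,b in [(304,129),(449,98),(480,240),(332,270)]]
L=unproj(ct,g,6);print(L.round(1),L.mean(0))
d=np.roll(L,-1,0)-L; print(np.linalg.norm(d,axis=1),np.degrees(np.arctan2(d[:,1],d[:,0])))
s()
E
```

```text
[[659.3 148.1  94. ]
 [631.1 144.5  94. ]
 [687.6 151.7  94. ]]
[[600.3 183.1   6. ]
 [693.  202.5   6. ]
 [712.7 110.    6. ]
 [619.4  91.3   6. ]] [656.37145662 146.73805163   6.        ]
[94.70288923 94.55210001 95.17268747 93.84282564] [  11.80818203  -77.95519606 -168.61835209  101.76136629]
[[692.7 202.3   6. ]
 [712.  110.    6. ]
 [619.4  90.3   6. ]
 [601.  183.    6. ]] [656.24096732 146.40453402   6.        ]
[94.29400888 94.70942887 94.53178268 93.70134646] [ -78.17630996 -167.95069931  101.21306018   11.90961796]
11.6167 [658.5 100.4 211.9] [-3.1401  0.      1.6966] gap 94.1 F [-0.7 -0.  -0.1] j [ 0.1   0.56  1.13 -0.    1.45 -0.03]
```

Tray centre is (656.3,146.5) with yaw 11.8°, and the wrist and top cameras agree. The tumbler is at (659.3,148).

>>> send_rows:
  commands:
    - [[0.015,0.002,0.0],0]
    - [[0.035,0.005,0.01],0]
    - [[0.047,0.0065,0.03],0]
    - [[0.047,0.0065,0.06],0]
    - [[0.047,0.0065,0.09],0]
    - [[0.047,0.0065,0.115],0]
    - [[0.047,0.0065,0.13],0]
    - [[0.047,0.0065,0.136],0]

```text
clock: 12.28
eef_pos: [657.3, 147.4, 74.7]
eef_rot: [-3.138, 0.0, 1.696]
wrist_force: [-0.0, 0.3, 0.7]
finger_gap: 93.9
```

```bash
python3 -c "
from h import *
s(); im,c,st=snap('wrist','w14.png'); s()"
```

```text
12.2833 [657.3 147.4  74.7] [-3.1381e+00  1.0000e-04  1.6956e+00] gap 93.9 F [-0.   0.3  0.7] j [0.17 0.7  1.25 0.   1.2  0.04]
12.3333 [657.6 147.4  75. ] [-3.1386e+00  1.0000e-04  1.6956e+00] gap 93.9 F [-1.1 -0.3 -0.5] j [0.17 0.7  1.25 0.   1.2  0.04]
```

View pics/w14.png

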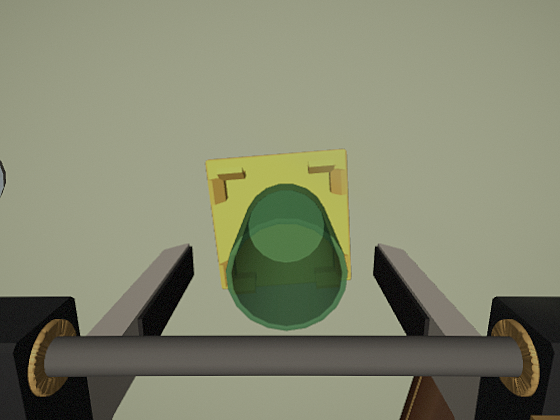

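>>> send_rows:
  commands:
    - [[0,0.001,0.01],0]
    - [[0,0.002,0.02],0]
    - [[0,0.002,0.027],0]
    - [[0,0.002,0.03],0]
    - [[0,0.002,0.03],0]
    - [[0,0.002,0.03],0]
    - [[0,0.002,0.03],0]
    - [[0,0.002,0.03],0]

```text
clock: 13.0
eef_pos: [661.3, 147.7, 47.5]
eef_rot: [3.141, -0.0, 1.696]
wrist_force: [-0.7, 1.0, 0.0]
finger_gap: 94.1
```

>>> send_rows:
  commands:
    - [[0,0,0],0]
    - [[0,0,0],0]
    - [[0,0,0],0]
    - [[0,0,0],0]
    - [[0,0,0],0]
    - [[0,0,0],0]
    - [[0,0,0],0]
    - [[0,0,0],0]
  hand: 1
  force: 20

```text
clock: 13.67
eef_pos: [660.9, 147.6, 46.9]
eef_rot: [-3.141, -0.0, 1.696]
wrist_force: [-1.4, 0.6, 0.2]
finger_gap: 57.2
```

>>> send_rows:
  commands:
    - [[0,0,0],0]
    - [[0,0,0],0]
    - [[0,0,-0.004],0]
    - [[0,0,-0.01],0]
    - [[0,0,-0.02],0]
    - [[0,0,-0.03],0]
    - [[0,0,-0.037],0]
    - [[0,0,-0.04],0]

```text
clock: 14.33
eef_pos: [661.7, 147.7, 89.1]
eef_rot: [3.139, -0.0, 1.696]
wrist_force: [-0.1, -0.6, -2.2]
finger_gap: 57.2
```

```bash
python3 -c "
from h import *
s(); im,c,st=snap('wrist','w15.png'); s(); go(444,312,86,1.696); go(444,312,45,1.696)"
```

```text
14.3333 [661.7 147.7  89.1] [ 3.1390e+00 -1.0000e-04  1.6958e+00] gap 57.2 F [-0.1 -0.6 -2.2] j [ 0.17  0.69  1.23 -0.    1.22  0.04]
14.3833 [661.6 147.7  89. ] [ 3.1391e+00 -1.0000e-04  1.6958e+00] gap 57.4 F [-0.3 -0.3 -1.5] j [ 0.17  0.69  1.23 -0.    1.22  0.04]
shift [ 0.1901 -0.1955  0.0025] turn -0.0002 rows 6.5 j6 0.49 t 14.3833
shift [ 0.1901 -0.1956  0.0435] turn -0.0002 rows 6.6 j6 0.49 t 14.3833
```

View pics/w15.png

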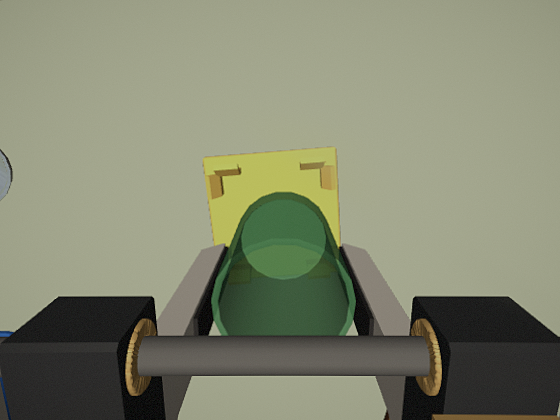

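Tumbler is lifted and level at gap 57. Carrying it toward the cork coaster.

>>> send_rows:
  commands:
    - [[0.002,-0.012,0],0]
    - [[0.008,-0.035,0],0]
    - [[0.02,-0.065,0],0]
    - [[0.035,-0.095,0],0]
    - [[0.05,-0.125,0],0]
    - [[0.065,-0.155,0],0]
    - [[0.078,-0.178,0],0]
    - [[0.085,-0.188,0],0]

```text
clock: 15.05
eef_pos: [461.3, 209.2, 87.0]
eef_rot: [-3.141, -0.0, 1.697]
wrist_force: [-1.0, -0.5, -2.0]
finger_gap: 57.2
```

>>> send_rows:
  commands:
    - [[0.002,-0.003,0],0]
    - [[0.003,-0.005,0],0]
    - [[0.003,-0.005,0],0]
    - [[0.003,-0.005,0],0]
    - [[0.003,-0.005,0],0]
    - [[0.003,-0.005,0],0]
    - [[0.003,-0.005,0],0]
    - [[0.003,-0.005,0],0]

```text
clock: 15.72
eef_pos: [458.7, 210.7, 86.8]
eef_rot: [-3.141, 0.0, 1.695]
wrist_force: [0.2, -0.2, -2.3]
finger_gap: 57.3
```

```bash
python3 -c "
from h import *
s(); im,c,st=snap('wrist','w16.png'); s(); go(444,312,86,1.696); go(444,312,45,1.696)
ct=cam('top')
im=cv2.imread('pics/top0.png').astype(int); m=((im[:,:,2]-im[:,:,0]>25)).astype(np.uint8); m[:225]=0;m[300:]=0;m[:,:150]=0;m[:,215:]=0
k,_=cv2.findContours(m,0,1); k=max(k,key=cv2.contourArea); print(cv2.fitEllipse(k)); P=unproj(ct,k[:,0],5)[:,:2]
q=np.linalg.lstsq(np.c_[2*P,np.ones(len(P))],(P**2).sum(1),rcond=None)[0]; print(q[:2],np.sqrt(q[2]+q[:2]@q[:2]))
"
```

```text
15.7167 [458.7 210.7  86.8] [-3.1414  0.      1.6954] gap 57.3 F [ 0.2 -0.2 -2.3] j [0.36 0.34 1.77 0.   1.03 0.23]
15.7667 [458.7 210.8  86.9] [-3.1416  0.      1.6956] gap 57.1 F [ 0.7  0.8 -2.1] j [ 0.36  0.34  1.77 -0.    1.03  0.23]
shift [ 0.1023 -0.002   0.0009] turn -0.0004 rows 2.5 j6 0.49 t 15.7667
shift [ 0.1023 -0.002   0.0419] turn -0.0004 rows 2.7 j6 0.49 t 15.7667
((179.20791625976562, 259.43438720703125), (40.13511276245117, 41.310630798339844), 21.934120178222656)
[445.85973116 313.91721597] 50.60293653569514
```

View pics/w16.png

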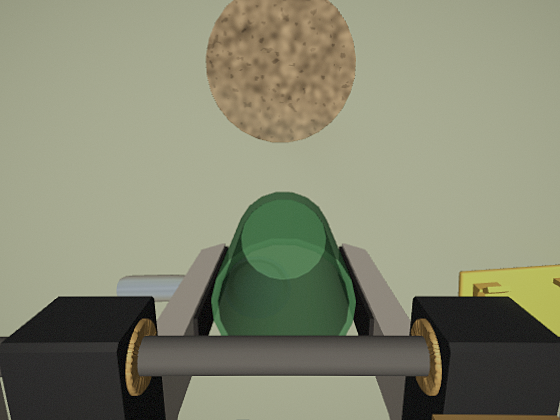

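```bash
python3 - <<'E'
from h import *
st=manip.read_state(); c=cam('wrist',st)
im=cv2.imread('pics/w16.png').astype(int); m=((im[:,:,2]-im[:,:,0]>25)).astype(np.uint8); m[145:]=0; m[:3]=0
m=cv2.morphologyEx(m,cv2.MORPH_CLOSE,np.ones((9,9),np.uint8))
k,_=cv2.findContours(m,0,1); k=max(k,key=cv2.contourArea)[:,0]; k=k[k[:,1]>8]; P=unproj(c,k,5)[:,:2]
q=np.linalg.lstsq(np.c_[2*P,np.ones(len(P))],(P**2).sum(1),rcond=None)[0]; print(q[:2],np.sqrt(q[2]+q[:2]@q[:2]))
go(q[0],q[1],45,1.696)
E
```

```text
[444.69730916 313.99607694] 49.44424209292912
shift [ 0.1042 -0.001   0.0419] turn -0.0004 rows 2.7 j6 0.49 t 15.7667
```

>>> send_rows:
  commands:
    - [[0.01,0,0],0]
    - [[0.028,0,0],0]
    - [[0.05,0,0],0]
    - [[0.073,-0.001,0],0]
    - [[0.092,-0.001,0.003],0]
    - [[0.102,-0.001,0.01],0]
    - [[0.104,-0.001,0.018],0]
    - [[0.104,-0.001,0.025],0]

```text
clock: 16.43
eef_pos: [444.1, 314.1, 60.7]
eef_rot: [-3.141, 0.0, 1.697]
wrist_force: [-0.3, -0.8, -1.8]
finger_gap: 57.4
```

>>> send_rows:
  commands:
    - [[0,0,0.005],0]
    - [[0,0,0.009],0]
    - [[0,0,0.012],0]
    - [[0,0,0.014],0]
    - [[0,0,0.0152],0]
    - [[0,0,0.0156],0]
    - [[0,0,0.0156],0]
    - [[0,0,0.0156],0]

```text
clock: 17.1
eef_pos: [444.7, 314.0, 46.6]
eef_rot: [3.141, -0.0, 1.696]
wrist_force: [0.8, 0.4, -2.1]
finger_gap: 57.1
```

```bash
python3 -c "
from h import *
s(); im,c,st=snap('wrist','w17.png'); s()"
```

```text
17.1 [444.7 314.   46.6] [ 3.1412e+00 -2.0000e-04  1.6957e+00] gap 57.1 F [ 0.8  0.4 -2.1] j [ 0.55  0.47  1.69 -0.    0.98  0.42]
17.15 [444.7 314.   46.6] [ 3.1412e+00 -2.0000e-04  1.6958e+00] gap 57.1 F [-0.1  0.2 -1.9] j [0.55 0.47 1.69 0.   0.98 0.42]
```

View pics/w17.png

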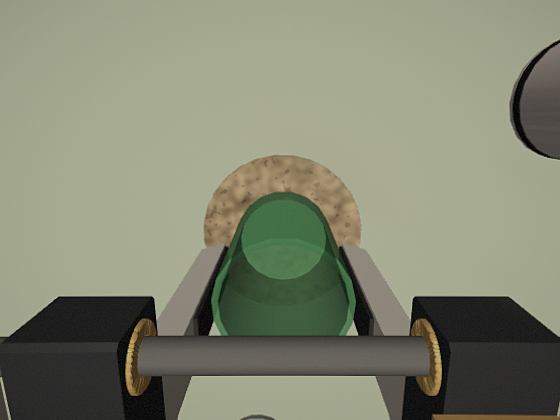

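>>> send_rows:
  commands:
    - [[0,0,0.0003],0]
    - [[0,0,0.0006],0]
    - [[0,0,0.0009],0]
    - [[0,0,0.001],0]
    - [[0,0,0.001],0]
    - [[0,0,0.001],0]
    - [[0,0,0.001],0]
    - [[0,0,0.001],0]

```text
clock: 17.82
eef_pos: [444.6, 314.0, 45.8]
eef_rot: [3.141, -0.0, 1.696]
wrist_force: [-2.1, -1.8, 5.2]
finger_gap: 57.1
```

>>> send_rows:
  commands:
    - [[0,0,0],0]
    - [[0,0,0],0]
    - [[0,0,0],0]
    - [[0,0,0],0]
    - [[0,0,0],0]
    - [[0,0,-0.005],0]
    - [[0,0,-0.02],0]
    - [[0,0,-0.045],0]
  hand: -1

```text
clock: 18.48
eef_pos: [443.6, 313.3, 89.3]
eef_rot: [-3.138, 0.002, 1.696]
wrist_force: [0.4, -0.8, 1.3]
finger_gap: 93.7
```

```bash
python3 -c "
from h import *
s(); im,c,st=snap('wrist','w18.png'); s()"
```

```text
18.4833 [443.6 313.3  89.3] [-3.1381e+00  1.6000e-03  1.6958e+00] gap 93.7 F [ 0.4 -0.8  1.3] j [0.55 0.41 1.66 0.   1.08 0.42]
18.5333 [445.8 314.7  95.5] [ 3.1377e+00 -1.8000e-03  1.6959e+00] gap 94.1 F [1.  1.4 6.7] j [0.55 0.4  1.65 0.   1.08 0.42]
```

View pics/w18.png

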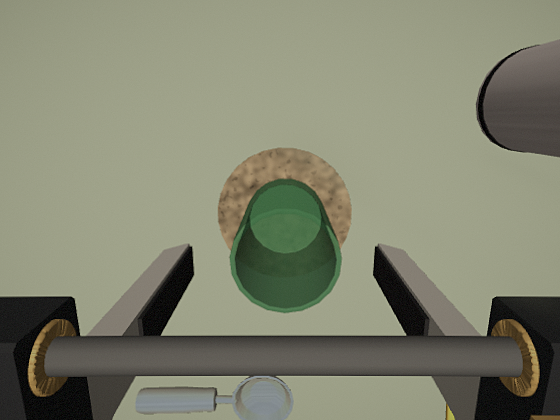

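Tumbler stands centred on the cork. Now back to the canister, turning a quarter turn on the way.

>>> send_rows:
  commands:
    - [[0,0,-0.035],0]
    - [[-0.005,0,-0.075],0]
    - [[-0.03,-0.002,-0.11],0.1]
    - [[-0.065,-0.005,-0.12],0.22]
    - [[-0.1,-0.008,-0.12],0.34]
    - [[-0.138,-0.012,-0.12],0.46]
    - [[-0.176,-0.016,-0.12],0.58]
    - [[-0.214,-0.02,-0.12],0.7]

```text
clock: 19.2
eef_pos: [451.1, 97.5, 210.9]
eef_rot: [3.141, -0.001, 0.99]
wrist_force: [0.4, -0.5, 0.2]
finger_gap: 94.0
```

```bash
python3 -c "
from h import *
s(); go(464,-200,215,0.126);go(420,-294,215,0.126)"
```

```text
19.2 [451.1  97.5 210.9] [ 3.1408e+00 -6.0000e-04  9.9030e-01] gap 94.0 F [ 0.4 -0.5  0.2] j [ 0.13  0.1   1.75 -0.    1.29  0.71]
shift [-0.2417  0.174  -0.0041] turn 0.8643 rows 7.1 j6 1.04 t 19.2
shift [-0.3444  0.1887 -0.0042] turn 0.8643 rows 9.4 j6 0.83 t 19.2
```

>>> send_rows:
  commands:
    - [[-0.033,0.019,0],0.12]
    - [[-0.068,0.038,0],0.24]
    - [[-0.103,0.057,0],0.36]
    - [[-0.138,0.076,0],0.48]
    - [[-0.173,0.095,0],0.6]
    - [[-0.208,0.114,0],0.72]
    - [[-0.243,0.133,0],0.84]
    - [[-0.275,0.151,0],0.864]

```text
clock: 19.87
eef_pos: [427.9, -216.0, 210.9]
eef_rot: [3.141, -0.001, 0.124]
wrist_force: [1.3, 0.5, -0.3]
finger_gap: 93.6
```

```bash
python3 -c "
from h import *
s(); go(415,-294,205,0.126)"
```

```text
19.8667 [ 427.9 -216.   210.9] [ 3.141e+00 -8.000e-04  1.239e-01] gap 93.6 F [ 1.3  0.5 -0.3] j [-0.54  0.14  1.71 -0.    1.3   0.9 ]
shift [-0.0225  0.0758  0.0059] turn -0.0021 rows 1.9 j6 0.83 t 19.8667
```

>>> send_rows:
  commands:
    - [[-0.01,0.03,0.003],0]
    - [[-0.02,0.06,0.006],0]
    - [[-0.0225,0.0758,0.006],0]
    - [[-0.0225,0.0758,0.006],0]
    - [[-0.0225,0.0758,0.006],0]
    - [[-0.0225,0.0758,0.006],0]
    - [[-0.0225,0.0758,0.006],0]
    - [[-0.0225,0.0758,0.006],0]

```text
clock: 20.53
eef_pos: [416.5, -291.0, 204.6]
eef_rot: [3.141, -0.0, 0.133]
wrist_force: [0.4, 0.1, 0.2]
finger_gap: 94.0
```

```bash
python3 -c "
from h import *
s(); im,c,st=snap('wrist','w19.png'); s(); crop(im,210,60,350,200,5,'w19c.png')"
```

```text
20.5333 [ 416.5 -291.   204.6] [ 3.1413e+00 -3.0000e-04  1.3310e-01] gap 94.0 F [0.4 0.1 0.2] j [-0.68  0.21  1.64  0.    1.29  0.76]
20.5833 [ 416.5 -291.1  204.6] [ 3.1413e+00 -3.0000e-04  1.3300e-01] gap 93.8 F [-0.4 -0.2 -0.6] j [-0.68  0.21  1.64  0.    1.29  0.76]
```

View pics/w19.png

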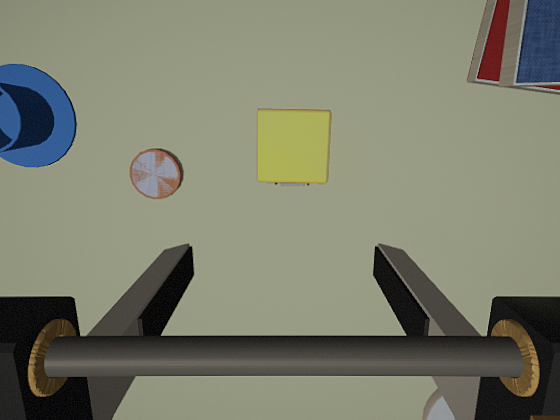

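View pics/w19c.png

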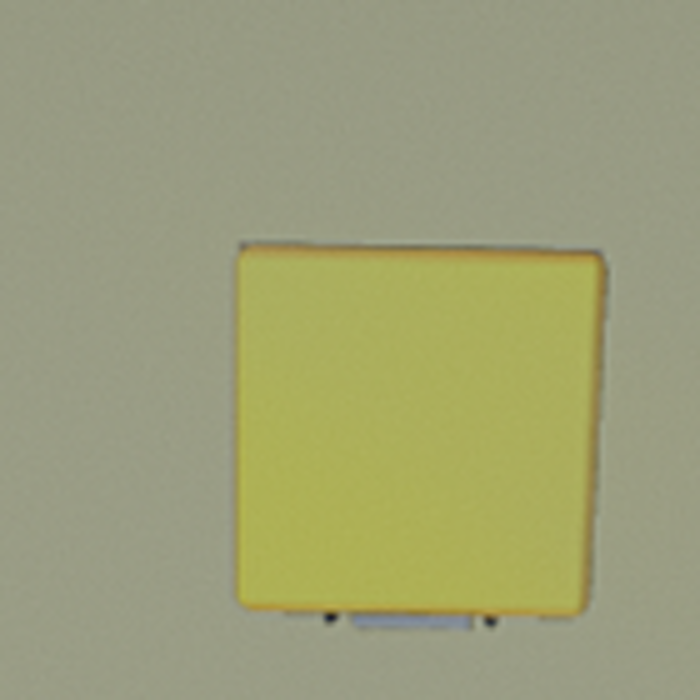

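```bash
python3 - <<'E'
from h import *
st=manip.read_state(); c=cam('wrist',st)
f=lambda p:[(a/5+210-.4,b/5+60-.4) for a,b in p]
L=unproj(c,f([(236,247),(604,253),(587,613),(238,609)]),58);print(L.round(1),L.mean(0))
d=np.roll(L,-1,0)-L; print(np.linalg.norm(d,axis=1),np.degrees(np.arctan2(d[:,1],d[:,0])))
m=L.mean(0); go(m[0],m[1],22,0.12)
E
```

```text
[[ 491.5 -258.6   58. ]
 [ 498.8 -320.9   58. ]
 [ 437.1 -328.1   58. ]
 [ 429.6 -266.    58. ]] [ 464.26543762 -293.40130163   58.        ]
[62.69734434 62.13445289 62.52730903 62.39942795] [ -83.3063164  -173.28846154   96.93622729    6.86810544]
shift [0.047  0.0085 0.1826] turn 0.013 rows 4.5 j6 0.89 t 20.5833
```

>>> send_rows:
  commands:
    - [[0.02,0.004,0],0.013]
    - [[0.042,0.008,0.015],0.013]
    - [[0.047,0.0085,0.045],0.013]
    - [[0.047,0.0085,0.08],0.013]
    - [[0.047,0.0085,0.115],0.013]
    - [[0.047,0.0085,0.145],0.013]
    - [[0.047,0.0085,0.168],0.013]
    - [[0.047,0.0085,0.18],0.013]

```text
clock: 21.25
eef_pos: [463.0, -292.9, 21.6]
eef_rot: [-3.139, 0.003, 0.12]
wrist_force: [-0.0, -0.6, -1.6]
finger_gap: 94.2
```

>>> send_rows:
  commands:
    - [[0,0,0.001],0]
    - [[0,0,0.002],0]
    - [[0,0,0.002],0]
    - [[0,0,0.002],0]
    - [[0,0,0.002],0]
    - [[0,0,0.002],0]
    - [[0,0,0.002],0]
    - [[0,0,0.002],0]
  hand: 1
  force: 20

```text
clock: 21.92
eef_pos: [464.5, -294.4, 23.6]
eef_rot: [3.14, -0.001, 0.119]
wrist_force: [-0.6, 1.5, 6.9]
finger_gap: 63.9
```

```bash
python3 -c "
from h import *
s(); im,c,st=snap('wrist','w20.png'); s()"
```

```text
21.9167 [ 464.5 -294.4   23.6] [ 3.1405e+00 -1.4000e-03  1.1870e-01] gap 63.9 F [-0.6  1.5  6.9] j [-0.63  0.52  1.68  0.    0.94  0.82]
21.9667 [ 464.5 -294.4   23.6] [ 3.1405e+00 -1.4000e-03  1.1870e-01] gap 63.8 F [-1.   1.3  7.6] j [-0.63  0.52  1.68  0.    0.94  0.82]
```

View pics/w20.png

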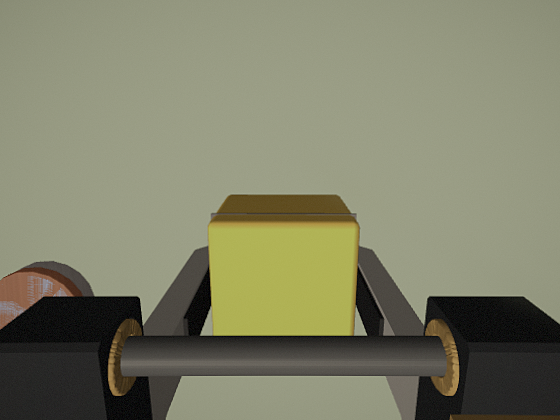

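Canister gripped at gap 63.9. Lifting.

>>> send_rows:
  commands:
    - [[0,0,-0.005],0]
    - [[0,0,-0.018],0]
    - [[0,0,-0.04],0]
    - [[0,0,-0.065],0]
    - [[0,0,-0.09],0]
    - [[0,0,-0.11],0]
    - [[0,0,-0.122],0]
    - [[0,0,-0.126],0]

```text
clock: 22.63
eef_pos: [464.5, -294.5, 150.9]
eef_rot: [3.139, -0.002, 0.119]
wrist_force: [0.3, 0.4, -1.7]
finger_gap: 63.9
```

```bash
python3 -c "
from h import *
s(); go(620,60,148,0.206); go(656.3,146.5,148,0.206);snap('side','s1.png')"
```

```text
22.6333 [ 464.5 -294.5  150.9] [ 3.1392e+00 -2.5000e-03  1.1880e-01] gap 63.9 F [ 0.3  0.4 -1.7] j [-0.63  0.35  1.59 -0.    1.2   0.82]
shift [ 0.1964 -0.3336  0.0026] turn -0.0872 rows 9.3 j6 1.46 t 22.6333
shift [ 0.2427 -0.4152  0.0026] turn -0.0872 rows 11.5 j6 1.58 t 22.6333
```

View pics/s1.png

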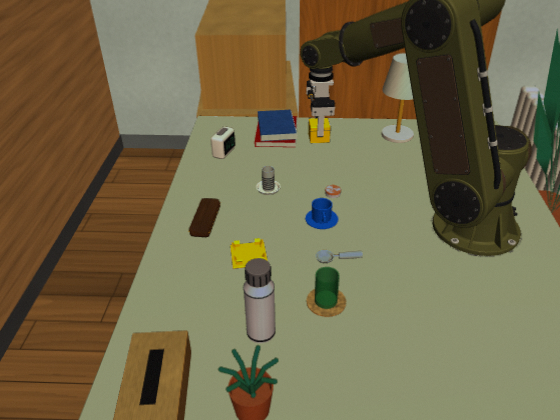

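Everything placed so far stands upright and the canister is held. Carrying it toward the tray.

>>> send_rows:
  commands:
    - [[0.005,-0.01,0],0]
    - [[0.019,-0.033,0],-0.02]
    - [[0.038,-0.065,0],-0.04]
    - [[0.057,-0.097,0],-0.06]
    - [[0.076,-0.129,0],-0.08]
    - [[0.095,-0.162,0],-0.087]
    - [[0.114,-0.195,0],-0.087]
    - [[0.133,-0.228,0],-0.087]

```text
clock: 23.35
eef_pos: [568.8, -49.2, 147.0]
eef_rot: [-3.141, 0.002, 0.206]
wrist_force: [0.7, -1.0, -2.1]
finger_gap: 63.7
```

```bash
python3 -c "
from h import *
s(); go(610,110,148,0.206)"
```

```text
23.35 [568.8 -49.2 147. ] [-3.1408e+00  1.9000e-03  2.0610e-01] gap 63.7 F [ 0.7 -1.  -2.1] j [-0.15  0.4   1.53  0.    1.22  1.21]
shift [ 0.0729 -0.1474 -0.001 ] turn 0.0001 rows 3.9 j6 1.54 t 23.35
```

>>> send_rows:
  commands:
    - [[0.008,-0.022,0],0]
    - [[0.02,-0.05,0],0]
    - [[0.033,-0.083,0],0]
    - [[0.046,-0.118,0],0]
    - [[0.057,-0.148,0],0]
    - [[0.064,-0.168,0],0]
    - [[0.066,-0.174,0],0]
    - [[0.066,-0.174,0],0]

```text
clock: 24.02
eef_pos: [597.2, 133.7, 146.9]
eef_rot: [-3.141, 0.002, 0.208]
wrist_force: [0.8, -0.6, -2.3]
finger_gap: 64.0
```

```bash
python3 -c "
from h import *
s(); im,c,st=snap('wrist','w21.png'); s(); im,c,st=snap('wrist','w22.png');s();  crop(im,200,20,360,180,4,'w22c.png'); np.save('w22st.npy',np.r_[st['eef_pos'],st['eef_rot']])"
```

```text
24.0167 [597.2 133.7 146.9] [-3.1414e+00  2.1000e-03  2.0820e-01] gap 64.0 F [ 0.8 -0.6 -2.3] j [0.16 0.49 1.4  0.   1.26 1.52]
24.0667 [597.4 132.3 147.2] [3.1415e+00 1.9000e-03 2.0690e-01] gap 63.9 F [ 0.3  0.1 -1.9] j [ 0.16  0.49  1.4  -0.    1.26  1.52]
24.1167 [597.5 131.4 147.5] [3.1414e+00 1.5000e-03 2.0580e-01] gap 63.5 F [-0.2  0.5 -1.8] j [ 0.16  0.49  1.4  -0.    1.26  1.52]
```

View pics/w21.png

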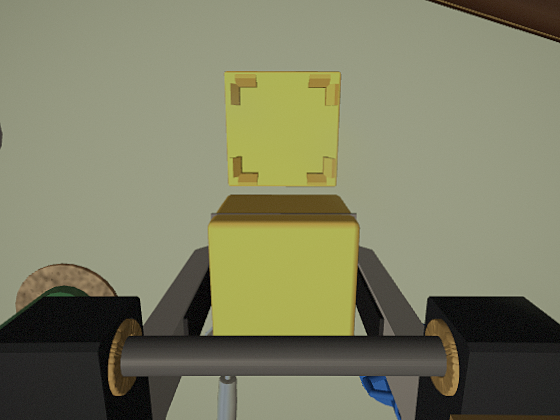

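View pics/w22c.png

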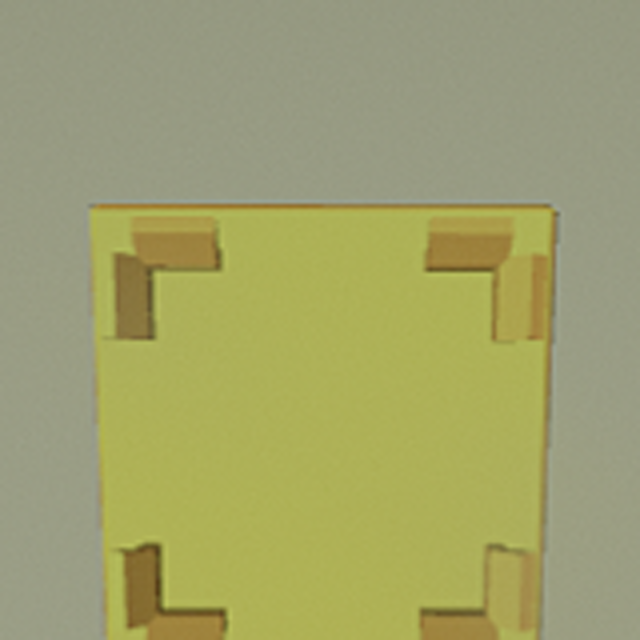

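```bash
python3 -c "
from h import *
im,c,st=snap('wrist','w23.png');s(); np.save('w23st.npy',np.r_[st['eef_pos'],st['eef_rot']])
im=cv2.imread('pics/w23.png'); crop(im,210,60,360,200,5,'w23c.png')"
```

```text
24.1667 [597.7 130.9 147.8] [3.1415e+00 1.1000e-03 2.0500e-01] gap 64.1 F [ 0.1 -1.  -2.5] j [ 0.16  0.49  1.4  -0.    1.26  1.52]
```

View pics/w23c.png

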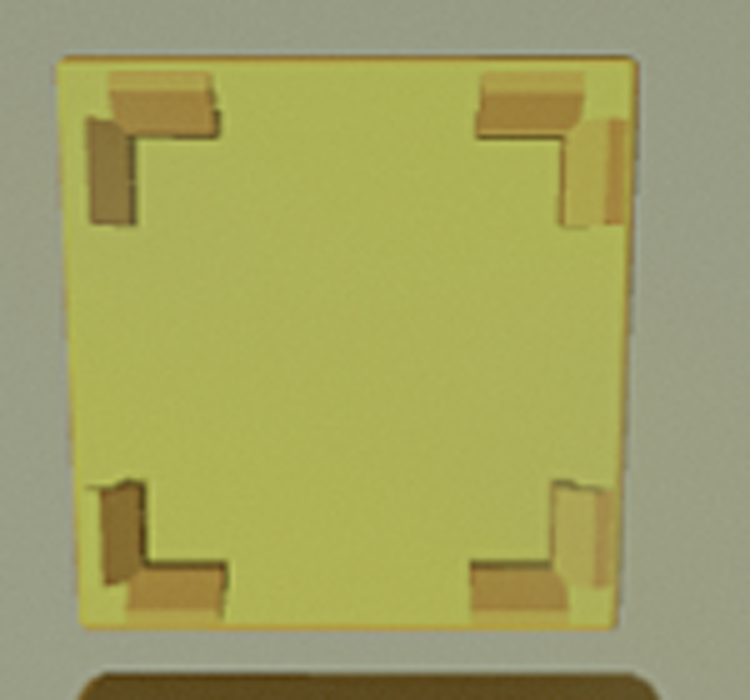

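```bash
python3 - <<'E'
from h import *
v=np.load('w23st.npy'); st=dict(eef_pos=v[:3],eef_rot=np.array([np.pi,0,v[5]])); c=cam('wrist',st)
f=lambda p:[(a/5+210-.4,b/5+60-.4) for a,b in p]
for pts in ([(58,58),(637,60),(617,629),(79,629)],[(137,137),(560,137),(552,565),(146,565)]):
    L=unproj(c,f(pts),6);print(L.round(1).tolist(),L.mean(0))
    d=np.roll(L,-1,0)-L; print(np.linalg.norm(d,axis=1),np.degrees(np.arctan2(d[:,1],d[:,0])))
go(656.3,146.5,60,0.206)
E
```

```text
[[693.1, 202.8, 6.0], [712.1, 110.2, 6.0], [619.8, 90.9, 6.0], [600.4, 184.0, 6.0]] [656.37853267 146.96087975   6.        ]
[94.54173373 94.32615329 95.0842933  94.6276191 ] [ -78.402987   -168.17463817  101.77903373   11.49641153]
[[683.8, 188.1, 6.0], [698.0, 119.8, 6.0], [628.6, 104.7, 6.0], [614.0, 174.3, 6.0]] [656.09501257 146.73449709   6.        ]
[69.82001034 71.05797034 71.11921317 71.05724798] [ -78.21843748 -167.78639476  101.77930436   11.16600407]
shift [ 0.0606 -0.0033  0.0877] turn -0.001 rows 2.6 j6 1.58 t 24.1667
```

```bash
python3 - <<'E'
from h import *
im=cv2.imread('pics/w23.png'); crop(im,190,180,380,340,4,'w23d.png')
E
```

```text
(no output)
```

View pics/w23d.png

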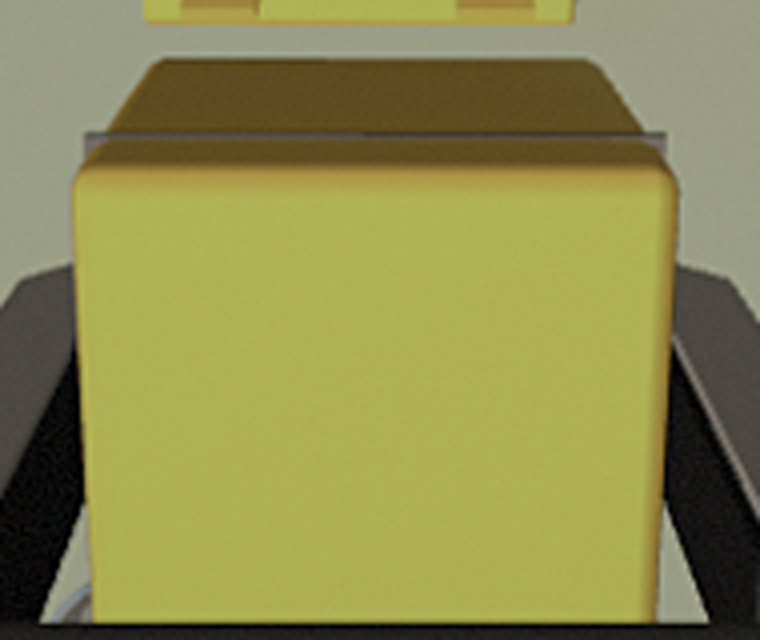

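```bash
python3 - <<'E'
from h import *
st=dict(eef_pos=np.zeros(3),eef_rot=np.zeros(3)); c=cam('wrist',st)
f=lambda p:[(a/4+190-.4,b/4+180-.4) for a,b in p]
print(unproj(c,f([(75,168),(678,168),(90,610),(656,610)]),-34.4).round(1))
print(unproj(c,f([(160,60),(590,60)]),23.6).round(1))
E
```

```text
[[ 32.1 -30.4 -34.4]
 [ 32.1  31.2 -34.4]
 [-19.  -31.4 -34.4]
 [-19.   31.4 -34.4]]
[[ 30.8 -30.   23.6]
 [ 30.8  30.5  23.6]]
```

>>> send_rows:
  commands:
    - [[0.012,-0.001,0],0]
    - [[0.03,-0.002,0.01],0]
    - [[0.048,-0.0035,0.025],0]
    - [[0.058,-0.0035,0.045],0]
    - [[0.0606,-0.0035,0.065],0]
    - [[0.0606,-0.0035,0.08],0]
    - [[0.0606,-0.0035,0.088],0]
    - [[0.0606,-0.0035,0.088],0]

```text
clock: 24.83
eef_pos: [655.8, 146.4, 58.4]
eef_rot: [-3.142, 0.003, 0.204]
wrist_force: [-0.3, -0.1, -2.8]
finger_gap: 63.8
```

>>> send_rows:
  commands:
    - [[0,0,0],0]
    - [[0,0,0],0]
    - [[0,0,0],0]
    - [[0,0,0],0]
    - [[0,0,0],0]
    - [[0,0,0],0]
    - [[0,0,0],0]
    - [[0,0,0],0]

```text
clock: 25.5
eef_pos: [656.6, 147.7, 60.4]
eef_rot: [-3.142, -0.0, 0.206]
wrist_force: [-0.6, -0.1, -2.1]
finger_gap: 64.0
```

```bash
python3 -c "
from h import *
s(); im,c,st=snap('wrist','w24.png');s(); go(656.3,146.7,30,0.205); im,c,st=snap('side'); crop(im,200,180,300,280,6,'s2c.png')"
```

```text
25.5 [656.6 147.7  60.4] [-3.1416e+00 -1.0000e-04  2.0590e-01] gap 64.0 F [-0.6 -0.1 -2.1] j [0.17 0.71 1.26 0.   1.17 1.53]
25.55 [656.6 147.7  60.4] [-3.1416  0.      0.2059] gap 63.8 F [-0.3 -0.8 -1.9] j [0.17 0.71 1.26 0.   1.17 1.53]
shift [-0.0005  0.0009  0.0304] turn 0.0009 rows 0.7 j6 1.59 t 25.55
```

View pics/w24.png

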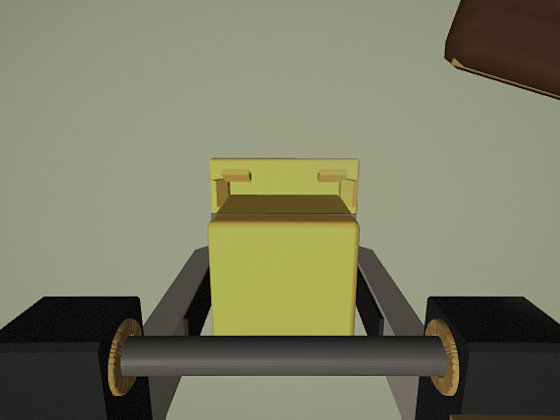

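View pics/s2c.png

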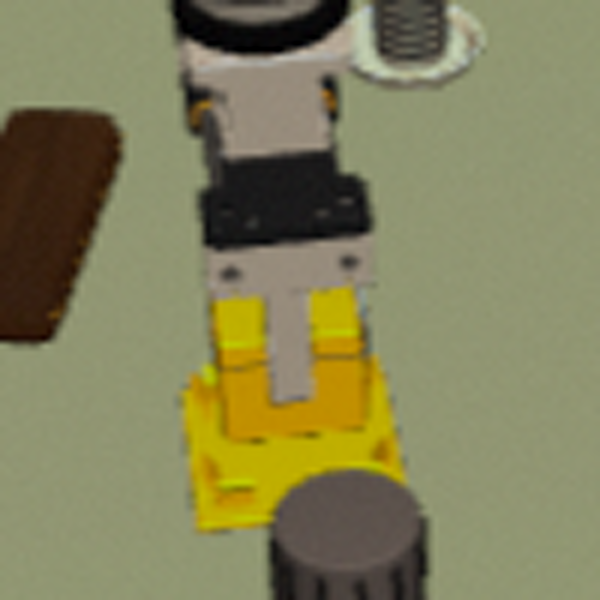

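Canister (cols 209–358) and tray (210–359) line up and are parallel. Lowering.

>>> send_rows:
  commands:
    - [[-0.0005,0.001,0.003],0]
    - [[-0.0005,0.001,0.008],0]
    - [[-0.0005,0.001,0.013],0]
    - [[-0.0005,0.001,0.018],0]
    - [[-0.0005,0.001,0.022],0]
    - [[-0.0005,0.001,0.0255],0]
    - [[-0.0005,0.001,0.028],0]
    - [[-0.0005,0.001,0.0295],0]

```text
clock: 26.27
eef_pos: [656.3, 146.6, 30.4]
eef_rot: [-3.142, 0.0, 0.206]
wrist_force: [0.2, 0.7, -1.5]
finger_gap: 63.8
```

>>> send_rows:
  commands:
    - [[0,0,0.0005],0]
    - [[0,0,0.001],0]
    - [[0,0,0.001],0]
    - [[0,0,0.001],0]
    - [[0,0,0.001],0]
    - [[0,0,0.001],0]
    - [[0,0,0.001],0]
    - [[0,0,0.001],0]

```text
clock: 26.93
eef_pos: [656.4, 146.6, 29.9]
eef_rot: [-3.142, -0.0, 0.206]
wrist_force: [-0.0, 0.4, -1.8]
finger_gap: 63.4
```

```bash
python3 -c "
from h import *
s(); im,c,st=snap('wrist','w25.png');s()"
```

```text
26.9333 [656.4 146.6  29.9] [-3.1416e+00 -1.0000e-04  2.0580e-01] gap 63.4 F [-0.   0.4 -1.8] j [0.17 0.74 1.28 0.   1.12 1.53]
26.9833 [656.4 146.6  29.8] [3.1416 0.     0.2058] gap 64.2 F [ 0.1  0.6 -1.2] j [ 0.17  0.74  1.28 -0.    1.12  1.53]
```

View pics/w25.png

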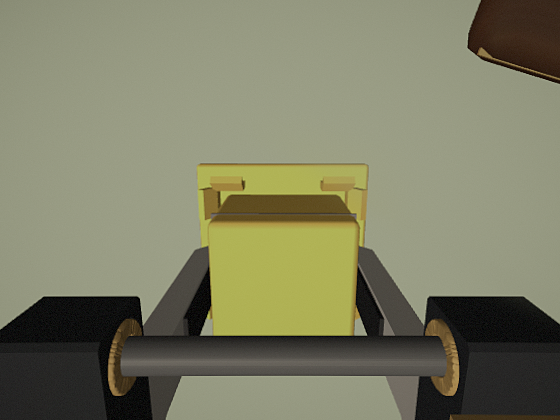

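>>> send_rows:
  commands:
    - [[0,0,0.0005],0]
    - [[0,0,0.001],0]
    - [[0,0,0.0015],0]
    - [[0,0,0.0015],0]
    - [[0,0,0.0015],0]
    - [[0,0,0.0015],0]
    - [[0,0,0.0015],0]
    - [[0,0,0.0015],0]

```text
clock: 27.65
eef_pos: [656.5, 146.6, 29.7]
eef_rot: [3.141, -0.001, 0.206]
wrist_force: [-6.7, -1.8, 9.2]
finger_gap: 63.9
```

Contact at TCP z 29.7, which matches the canister resting on the tray floor. Releasing.

>>> send_rows:
  commands:
    - [[0,0,-0.0005],0]
    - [[0,0,-0.0005],0]
    - [[0,0,-0.0005],0]
    - [[0,0,-0.0005],0]
    - [[0,0,-0.0005],0]
    - [[0,0,-0.0005],0]
    - [[0,0,-0.005],0]
    - [[0,0,-0.02],0]
  hand: -1

```text
clock: 28.32
eef_pos: [655.2, 146.4, 46.5]
eef_rot: [-3.141, 0.004, 0.206]
wrist_force: [-0.6, 0.1, 0.6]
finger_gap: 94.0
```

>>> send_rows:
  commands:
    - [[0,0,-0.025],0]
    - [[0,0,-0.06],0]
    - [[0,0,-0.1],0]
    - [[-0.01,0,-0.135],0]
    - [[-0.025,0,-0.15],0]
    - [[-0.04,0,-0.15],0]
    - [[-0.045,0,-0.15],0]
    - [[-0.045,0,-0.15],0]

```text
clock: 28.98
eef_pos: [611.7, 137.3, 198.7]
eef_rot: [-3.142, -0.0, 0.206]
wrist_force: [-0.2, -0.6, -0.1]
finger_gap: 93.9
```

```bash
python3 -c "
from h import *
s(); manip.camera('top'); im,c,st=snap('wrist','w26.png');s(); crop(im,200,60,360,210,5,'w26c.png'); np.save('w26st.npy',np.r_[st['eef_pos'],st['eef_rot']]); snap('top','t3.png'); snap('side','s3.png')"
```

```text
28.9833 [611.7 137.3 198.7] [-3.1416 -0.      0.2058] gap 93.9 F [-0.2 -0.6 -0.1] j [0.16 0.48 1.29 0.   1.37 1.53]
29.0833 [612.5 137.4 197.9] [-3.1416e+00  8.0000e-04  2.0570e-01] gap 94.0 F [-0.4 -0.   0.7] j [ 0.16  0.48  1.29 -0.    1.37  1.53]
```

View pics/w26c.png

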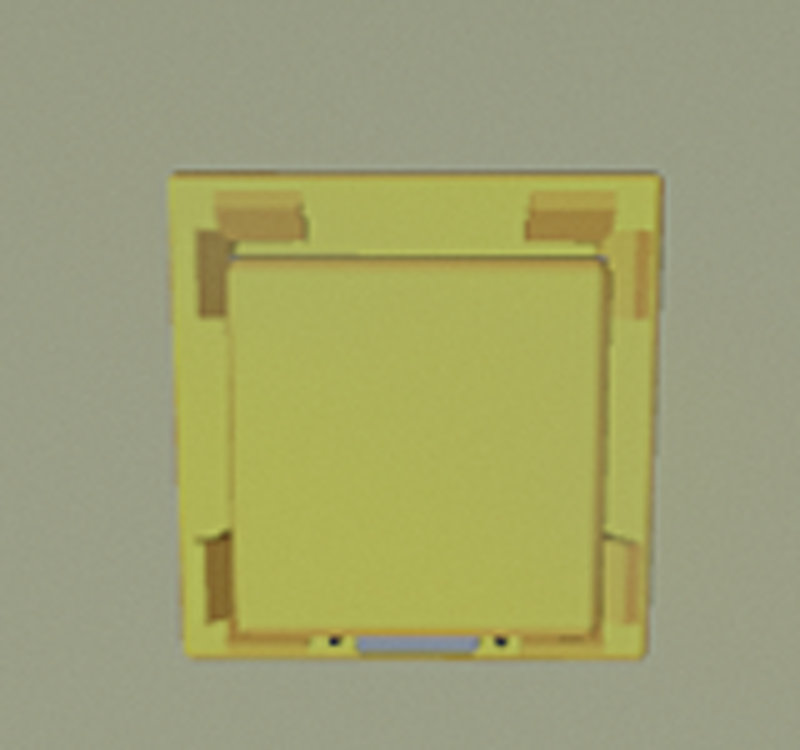

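View pics/s3.png

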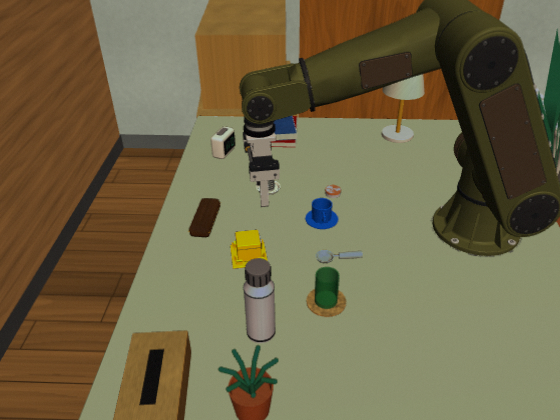

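View pics/t3.png

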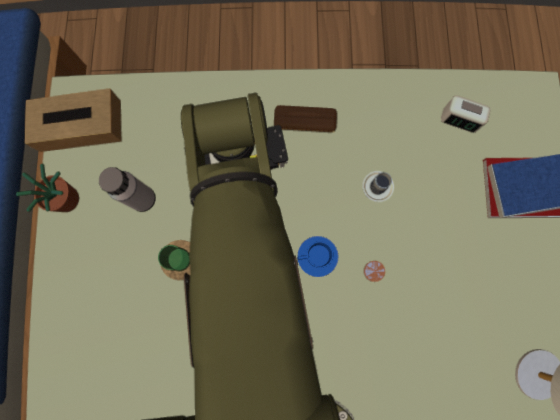

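```bash
python3 - <<'E'
from h import *
v=np.load('w26st.npy'); c=cam('wrist',dict(eef_pos=v[:3],eef_rot=v[3:]))
f=lambda p:[(a/5+200-.4,b/5+60-.4) for a,b in p]
T=unproj(c,f([(170,174),(662,175),(647,658),(187,656)]),6)
for z in (64,69):
    L=unproj(c,f([(230,260),(606,260),(600,634),(232,634)]),z); print(z,L.mean(0),np.linalg.norm(np.roll(L,-1,0)-L,axis=1))
print(T.mean(0))
im=cv2.imread('pics/t3.png'); 
a=np.hstack([cv2.resize(im[y:y+60,x:x+60],(260,260),interpolation=2) for x,y in [(150,230),(290,226),(350,155)]]); cv2.imwrite('pics/t3c.png',a)
E
```

```text
64 [656.4122457  146.57911771  64.        ] [61.67894836 62.33638343 63.61483332 62.34997497]
69 [656.8754039  146.67251786  69.        ] [60.69385994 61.34079497 62.59882645 61.35416944]
[656.40790044 146.70242649   6.        ]
```

View pics/t3c.png

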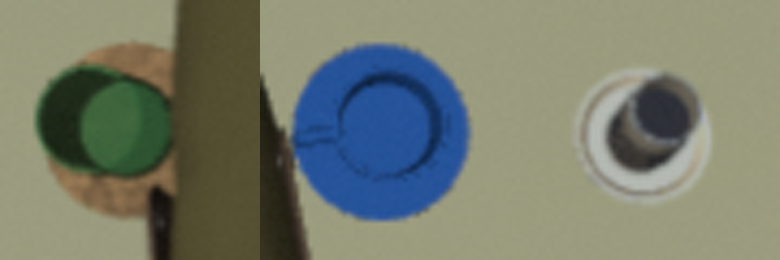

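```bash
python3 - <<'E'
from h import *
c=cam('top'); k=60/260
print('strainer',unproj(c,[(350+147*k,155+106*k)],79).round(1),'dish',unproj(c,[(350+125*k,155+136*k)],12).round(1))
print('tumbler floor',unproj(c,[(150+126*k,230+128*k)],9).round(1))
print('cup floor',unproj(c,[(290+125*k,226+128*k)],8),'coaster',unproj(c,[(290+121*k,226+131*k)],4))
s()
E
```

```text
strainer [[ 625.5 -180.3   79. ]] dish [[ 624.3 -181.8   12. ]]
tumbler floor [[445. 313.   9.]]
cup floor [[453.96552676 -29.65859892   8.        ]] coaster [[452.56691025 -27.65546985   4.        ]]
29.1833 [612.6 137.4 197.6] [-3.1415e+00  1.1000e-03  2.0580e-01] gap 93.9 F [0.2 0.2 0. ] j [0.16 0.48 1.29 0.   1.37 1.53]
```

Every item is within about 3 mm of its target, and the gripper is open and clear. Handing in.

```bash
python3 -c "
from cell import manip
print(manip.sign_off())"
```

```text
the job is handed in; nothing more can be done
None
```

I took the stack apart and handed the job in at about 29 s of the 125 s allowed. The strainer is in the dish, the cup on the blue coaster, the tumbler on the cork coaster and the canister in the tray. The hand-in call gave no verdict.

The last checks, from pictures taken after everything was released:

| Item | Distance from its target | Limit |
|---|---|---|
| Strainer | about 2 mm | 18 mm |
| Cup | about 2–3 mm | 15 mm |
| Tumbler | about 1 mm | 15 mm |
| Canister | under 1 mm | 7 mm |

- **Canister seating:** it touched down at the height of the tray floor, with its sides parallel to the tray.
- **Upright:** all four items look upright in the side and wrist views.
- **Flask:** I never approached it, and it looks unmoved in the pictures. I did not measure its position again.
- **Robot:** the gripper is open and well above everything, with no contact force on it.
- **Disagreement:** the side camera put y about 7–11 mm higher than the top camera (18 mm for the flask's cap). The wrist and top cameras agreed to about 2 mm, so I used those two for all placing.

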